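# Set up the run-out gauge for the next tube

## Robot

A 7-joint arm with a two-finger parallel gripper is mounted at the origin on the work surface. World frame = base frame: x ahead of the robot, y to its left, z up, the work surface at z = 0. Lengths are in m, angles in rad, forces in N, time in s.
With the tool pointing down it reaches from about 0.35 to 0.9 m from the base axis. Payload 8.1 kg.
Tool frame: the origin (TCP) lies on the centre line of the jaws, within the pads' length; the fingertips stand 19 mm ahead of it and the grasp point (between the pads) is the TCP; z points along the fingers, y is the direction in which the jaws open and shut (so a half turn about z gives the same grasp; the last joint's range is limited). The gripper opens to 92 mm and grips with 3 to 60 N. Pads are 19 mm wide; open, the fingers measure 130 mm over their backs; the gripper's body (75 mm by 190 mm) begins 47 mm behind the grasp point.
Start: joints at [-1.288, 0.434, 0.025, 1.573, -0.012, 1.134, -0.075], TCP at [0.235, 0.579, 0.206] pointing down, gripper open.
Joint ranges: [-2.62, 2.62], [-0.44, 2.09], [-1.27, 1.32], [0.08, 2.57], [-1.32, 4.46], [0.12, 2], [-2.74, 2.74]. Speed limits (rad/s): [2.22, 2.22, 3.01, 3.01, 3.14, 3.14, 3.14].

## Interface

Orientations are given as a rotation vector (axis times angle).
In Python, from cell import monitor, imaging, workorder, outline_of gives the robot as it stands.
- The arm moves only by the tool move_arm, never from a script. Its argument "series" is a list of rows, each a list of 6 numbers: the shift along the world's x, y, z in cm, then the turn, a rotation vector about the world's x, y, z in degrees. A call has 1 to 8 rows; each row shifts and turns the commanded pose from where the row before left it; what a row does not reach is not made up. A row lasts 1/10 s, in which the tool goes at most 50 mm and 8.59 degrees, less where a joint would pass 70% of its speed; a pose out of reach is approached as far as the arm can. A call with a gripper value outside its range is refused whole. "grip" is the opening, from 0 (shut) to 1 (fully open), set as the call begins (left out, the last holds). The fingers move at their own pace and stop on an object; "force" is the grip in N (left out, the last holds). Time passes only in rows, so rows that do not move let the fingers close. It gives the time, the measured TCP pose, the force and the opening at its end, in the units of the state.
- monitor.observe(): the state, without advancing time (a new reading comes with each control period).
- imaging.get_image(name): name is "scene" or "side" or "wrist"; returns a dict with "color" (400x640x3 uint8, red, green, blue), "fx", "fy", "cx", "cy" (pixels), "rvec" (rotation vector, rad) and "tvec" (3), from world to camera coordinates, as OpenCV has them; the wrist camera has in their place "mount" (4x4, takes a point from camera to tool coordinates, whose origin is the TCP and whose axes are the flange's). Camera axes: x right, y down, z forward; pixel columns grow to the right and rows downward; lengths in m; the calibration is good to about 2 mm. A picture is of the moment at which its call begins: read the wrist's pose just before it. There is no depth.
- workorder.sign_off(): hands the job in, once; it reports no verdict.
Trained networks look in the newest picture that a camera, given by its name, has taken for a name from the list of things; names that differ only in an ending like _2 or _b are one class to them, and where a whole thing is asked for, a point or a joint stands for the part that bears it (a point fixed in the world has none). Each returns a list of dicts, best first, with "p" (0 to 1); they miss things now and then, are a little off and sometimes report something else, mostly with a low value. They report only what shows in the picture. A call takes as long as a camera call. They do not tell look-alikes from the thing itself.
- outline_of(camera, thing): "mask" (400x640 bool, what is visible of it) and "rect" ([left, top, width, height] in pixels, round what is visible of it).
The state is a dict: "clock": time; "joints": joint angles; "dq": joint speeds; "joint_efforts": joint torques, N m; "position": TCP position; "ee_rot": TCP orientation; "force": force on the tool from outside, world axes, zero at the start; "ft_torque": the same for the moment, N m; "width": opening from 0.0 (shut) to 1.0 (fully open).
Only numpy, scipy, OpenCV 4.12 (cv2) and the standard library are available. Lean on these libraries where they do the work, as an engineer would, in place of code of your own. Each camera call takes 0.05 s, during which the arm holds its last target. There are 200 camera calls.

## Task

Set up the run-out stand for the next tube: press the loose orange V-rest down onto the stand's four studs until it sits fully home, then lay the steel tube in the two orange V-rests, about centred between them, and swing the raised feeler arm down until its ball rests on the tube. Last of all, turn the black knob on the dial anticlockwise to bring the red peak pointer all the way back to its zero stop. Leave the grey V-rest, the jar and the wrench where they are.

Things in the scene. Friction and masses are not known exactly. Their poses are not given: they have to be found in the camera images.
- vrest: Loose orange V-rest block, 64 (x) x 50 (y) x 47 (z) mm, 100 to 200 g, upright on the bench. Origin: centre of its underside. Flat parallel sides face +y and -y (50 mm apart): grip it across y. Four 16 x 16 mm sockets, 13 mm deep, open below at x = +-16, y = +-11 mm; fits the studs either way round. V groove on top along y, its bottom 24 mm above the origin.
- stud_seat (a point): Centre of the top face of the stand's grey studded pad, 20 mm above the bench, where the V-rest's underside centre belongs. Axes: the stand's, z up. Four round studs, 14 mm diameter tapering to 9 at the top, 12 mm high, at x = +-16, y = +-11 mm. The V-rest's x axis goes along this x axis (or a half turn from it). Sockets have 1 mm to spare all round.
- tube: Steel tube, 32 mm outside diameter, 190 mm long, 210 to 420 g, lying on the bench near the stand. Origin: its middle, on its axis, 16 mm above the bench; its y axis runs along the tube. It can roll about that axis.
- tube_place (a point): Where the tube's middle lies, on its axis, when it rests in both V-rests, 67 mm above the bench; stand's axes, y along the tube. V-rests (50 mm long in y) are centred at y = -65 (on the studs) and +65 mm (fixed). Fingers can pass between them, y = -40 to +40 mm, clear down to the plate 12 mm above the bench.
- stand: The fixed stand: aluminium plate 90 (x) x 440 (y) x 12 mm. Origin on the bench, below tube_place; z up. Along its y (mm): stud pad at -65, fixed orange V-rest at +65, feeler hinge at +170, blue gauge housing 130 x 130 mm, 60 mm high, with the dial and knob at +255.
- feeler (a joint): Feeler arm angle, rad: 0 = level, ball touching the tube in the V-rests; + = raised (starts nearly upright, 1.3 to 1.5, its end up to 220 mm above the bench). Friction hinge: stays where left, some 1.5 N at the pad moves it. With no tube it goes on to -0.2. Hinge axis along the stand's x; lowering swings the arm's end from above towards the stand's -y and down.
- feeler_hinge (a point): The feeler's pivot, on the stand (stand's axes), 105 mm above the bench, between two blue cheeks that reach 114 mm above the bench.
- feeler_pad (a point): Centre of the outer face of the feeler arm's yellow pad (30 mm in x, 28 mm along the arm), 105 mm along the arm from the hinge, 5 mm off its centre line. Arm level: it points to the stand's -y and this face looks up, above the ball and the fixed rest. Arm raised: the face looks to the stand's +y, towards the dial. Axes: the arm's; y from pad to hinge, z out of the face.
- peak_knob (a joint): Angle of the reset knob and its red pointer, rad: 0 = pointer at the zero stop, positive = clockwise seen from above. It starts somewhere from 0.6 to 1.4; anticlockwise turning brings it back to the hard stop at 0. Friction 0.05 N m, stays where it is left.
- knob_grip (a point): On the knob's vertical axis at grip height, 92 mm above the bench, 30 mm above the white dial; the knob's top is 10 mm higher. The knob is a black bar 42 mm long (x axis), 14 mm wide (y axis), 34 mm tall, on a disc of 44 mm diameter. Axes turn with the knob; at zero they are the stand's axes and the red pointer lies along the stand's -x.
- tall_rest: Bystander: a taller grey V-rest, 64 x 50 x 67 mm, not to be used. Origin: centre of its underside. The orange and grey rests may stand either way round on the bench.
- grease_jar: Bystander: green jar with black cap, 64 mm diameter, 80 mm high. Origin: centre of its underside.
- wrench: Bystander: steel wrench lying on the bench beyond the dial end of the stand. Origin: underside, at its middle.
Not all that is in view belongs to the job. Of the things shaped like the tube, the steel one is meant.

How it is judged:
By the outcome, as a careful person would: the job done as asked, in the order asked, and still so for the second after the job is handed in, with the robot touching nothing.
It also fails if it takes over 72 s, if anything falls off the work surface, if the arm or the gripper's body presses on something with over 40 N, if the wrist force passes 120 N, or if a joint passes its speed limit or range.

## Working session

There is one attempt and no reset: what is moved stays moved. The work goes in short steps, Python scripts to look and compute and a tool call to move; the robot and the scene stay as the last step left them, time stands still between calls to the robot, and variables do not carry over. Pictures are saved under pics/ and viewed, about 8 in all and at most 12, crops included, and the job is handed in when it is done.

Besides the shell and the picture viewer there is one more tool, called as a command line: name --pt "numbers of a row" for each row, then --argument value for the rest. move_arm: Moves the arm, as the interface text tells. Its arguments: {"type":"object","properties":{"series":{"type":"array"},"grip":{"type":"number"},"force":{"type":"number"}},"required":["series"]}

```bash
mkdir -p pics; ls
cat > h.py <<'E'
import numpy as np, cv2
from cell import monitor, imaging, workorder, outline_of
from scipy.spatial.transform import Rotation as R
def cam(name):
    s=monitor.observe(); im=imaging.get_image(name)
    K=np.array([[im['fx'],0,im['cx']],[0,im['fy'],im['cy']],[0,0,1]])
    if 'mount' in im:
        T=np.eye(4);T[:3,:3]=R.from_rotvec(s['ee_rot']).as_matrix();T[:3,3]=s['position']
        W=np.linalg.inv(T@np.array(im['mount'])); Rm,t=W[:3,:3],W[:3,3]
    else: Rm=R.from_rotvec(im['rvec']).as_matrix();t=np.array(im['tvec'])
    np.savez(f'/tmp/{name}.npz',K=K,R=Rm,t=t,c=im['color'])
    return dict(K=K,R=Rm,t=t,c=im['color'])
def load(name): return dict(np.load(f'/tmp/{name}.npz'))
def save(c,fn): cv2.imwrite('pics/'+fn,cv2.cvtColor(c,cv2.COLOR_RGB2BGR))
def onz(c,uv,z):
    uv=np.atleast_2d(np.array(uv,float)); d=np.c_[(uv-c['K'][:2,2])/[c['K'][0,0],c['K'][1,1]],np.ones(len(uv))]@c['R']
    o=-c['R'].T@c['t']; return o+d*((z-o[2])/d[:,2])[:,None]
def proj(c,P):
    p=np.atleast_2d(P)@c['R'].T+c['t']; return p[:,:2]/p[:,2:]*[c['K'][0,0],c['K'][1,1]]+c['K'][:2,2]
E
python3 - <<'E'
from h import *
print(monitor.observe())
a=cam('scene');b=cam('side')
for n,c in (('scene',a),('side',b)):
    print(n,c['K'][0],-c['R'].T@c['t'],c['R'][2])
save(a['c'],'scene0.png');save(b['c'],'side0.png')
for n in('scene','side'):
    for th in('vrest','tube','stand','feeler','peak_knob','tall_rest','grease_jar','wrench','feeler_pad','stud_seat'):
        try: print(n,th,[(round(o['p'],2),o['rect']) for o in outline_of(n,th)])
        except Exception as e: print(th,e)
E
```

```text
pics
{'clock': 0.0, 'joints': array([-1.28762602,  0.4352279 ,  0.02495603,  1.57408509, -0.01157605,
        1.13401436, -0.07512877]), 'dq': array([ 0.00108355, -0.00032573, -0.00048424, -0.00057168, -0.00152706,
        0.0008314 , -0.00010369]), 'joint_efforts': array([-6.43195872e-04, -6.67853451e+01,  9.84845795e-01, -3.14476132e+01,
       -6.04025018e-02,  4.26907022e-02,  1.47190449e-04]), 'position': array([0.23502009, 0.57854117, 0.20554641]), 'ee_rot': array([-6.02300066e-01, -3.08316492e+00,  2.48697525e-03]), 'force': array([ 0.87758637, -0.09415756,  0.16611451]), 'ft_torque': array([-0.01742027,  0.01025468,  0.00665703]), 'width': 0.9980107507149606}
scene [380.13353016   0.         316.13499053] [ 0.9833687  -0.59231904  0.7213845 ] [-0.4750938   0.60154568 -0.6422061 ]
side [496.19532637   0.         321.95627557] [ 0.35461598 -0.87231713  0.93201798] [ 0.14773796  0.71383018 -0.68455823]
scene vrest [(0.69, [272.3, 172.4, 139.4, 145.4]), (0.66, [286.0, 196.7, 26.7, 27.9])]
scene tube [(0.79, [282.7, 341.9, 23.5, 57.2]), (0.59, [183.5, 245.9, 62.0, 65.0]), (0.57, [
[... 688 characters left out ...]
 [(0.63, [284.5, 280.9, 42.7, 85.5]), (0.63, [186.4, 337.2, 97.2, 62.8]), (0.63, [420.0, 305.4, 86.9, 49.8])]
side stand [(0.63, [324.4, 145.0, 72.8, 150.3])]
side feeler [(0.7, [352.6, 146.3, 16.2, 34.8])]
side peak_knob [(0.62, [322.3, 148.4, 75.2, 146.9]), (0.56, [341.5, 154.2, 16.3, 21.0])]
side tall_rest [(0.81, [267.1, 151.9, 28.4, 34.7])]
side grease_jar [(0.71, [366.0, 343.6, 34.4, 46.6]), (0.48, [342.3, 153.8, 12.1, 16.4])]
side wrench [(0.71, [258.0, 124.9, 54.6, 15.8]), (0.49, [267.2, 150.2, 29.4, 34.8])]
side feeler_pad [(0.84, [353.6, 145.7, 13.9, 34.3]), (0.64, [363.5, 340.4, 35.1, 49.1]), (0.26, [322.9, 148.6, 74.5, 147.3])]
side stud_seat [(0.75, [322.3, 153.1, 75.5, 142.6])]
```

Run:
```python
from h import *
a=load('scene');b=load('side')
A=cv2.resize(a['c'][130:400,90:430],None,fx=2.2,fy=2.2,interpolation=cv2.INTER_CUBIC)
B=cv2.resize(b['c'][110:400,170:520],None,fx=2.05,fy=2.05,interpolation=cv2.INTER_CUBIC)
save(A,'s1.png');save(B,'s2.png')
```

```text
(no output)
```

View pics/s1.png

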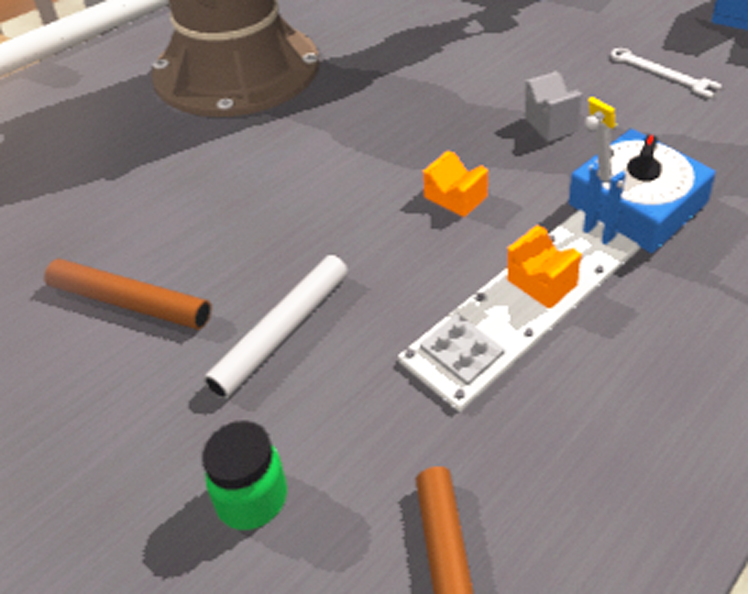

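View pics/s2.png

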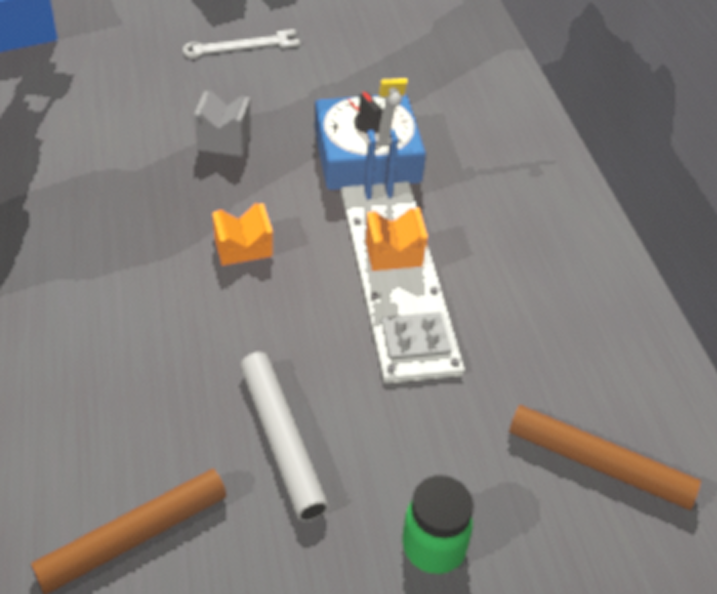

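Viewed 2. Tube-like candidates (scene pixels): white/steel cylinder (~216,278), copper (~147,262), copper (~294,370). By the description I choose the pale steel one. The loose rest is the orange one at (297,212); (337,180) is grey and (337,252) is the fixed rest.

```bash
cat > fit.py <<'E'
from h import *
from scipy.optimize import least_squares
a=load('scene');b=load('side')
S=lambda x,y:(90+x/2.2,130+y/2.2)
D=lambda x,y:(170+x/2.05,110+y/2.05)
def fit(obs,x0):
    f=lambda p:np.concatenate([proj(c,np.array([p[0]+np.cos(p[2])*P[0]-np.sin(p[2])*P[1],p[1]+np.sin(p[2])*P[0]+np.cos(p[2])*P[1],P[2]]))[0]-uv for c,P,uv in obs])
    r=least_squares(f,x0,loss='soft_l1');return r.x,np.round(f(r.x).reshape(-1,2),1)
E
python3 - <<'E'
from fit import *
st=[(a,(-.016,-.076,.032),S(437,342)),(a,(.016,-.076,.032),S(463,365)),(a,(-.016,-.054,.032),S(458,325)),(a,(.016,-.054,.032),S(482,347)),
(b,(-.016,-.076,.032),D(405,341)),(b,(.016,-.076,.032),D(434,337)),(b,(-.016,-.054,.032),D(400,326)),(b,(.016,-.054,.032),D(428,322)),
(a,(-.065,.190,.060),S(571,183)),(a,(.065,.32,.06),S(714,175)),(b,(-.065,.320,.060),D(317,100)),(b,(-.065,.19,.06),D(327,157)),(a,(0,.255,.062),S(645,176))]
g=onz(a,S(460,345),.03)[0]; g2=onz(a,S(645,176),.062)[0]; th=np.arctan2(*(g2-g)[[1,0]])-np.pi/2
print(g,g2,np.linalg.norm(g2-g),fit(st,[*(g+g2)[:2]/2,th]))
# tube: axis endpoints at z=.016 of both
for c,nm in((a,'scene'),(b,'side')):
    for o in outline_of(nm,'tube')[:4]:
        m=o['mask'].astype(np.uint8); col=c['c'][o['mask']].mean(0)
        (cx,cy),(w,h),an=cv2.minAreaRect(cv2.findNonZero(m)); bx=cv2.boxPoints(((cx,cy),(w,h),an))
        P=onz(c,bx,.016); e=sorted([(np.linalg.norm(bx[i]-bx[(i+1)%4]),i) for i in range(4)])[:2]
        ends=[(P[i]+P[(i+1)%4])/2 for _,i in e]
        print(nm,o['p'],col.round(),onz(c,(cx,cy),.016)[0].round(4),ends,np.linalg.norm(ends[0]-ends[1]))
    for t in('vrest','tall_rest','grease_jar'):
      for o in outline_of(nm,t)[:2]:
        r=o['rect'];print(nm,t,round(o['p'],2),onz(c,(r[0]+r[2]/2,r[1]+r[3]/2),.025)[0].round(3))
E
```

```text
[ 0.6244702 -0.1926953  0.03     ] [0.6460169  0.12403064 0.062     ] 0.3190667294856965 (array([ 0.6256232 , -0.12952412, -0.06492471]), array([[ 0.4, -0.5],
       [-1.3, -3. ],
       [-2.2,  1.6],
       [-3. , -0.6],
       [ 0.6, -1. ],
       [ 0.2, -0.3],
       [ 1.2, -1.3],
       [ 1.1, -0.5],
       [-1.7, -3. ],
       [ 1.4, -0.1],
       [ 0.5, -0.3],
       [ 1.9,  3. ],
       [-1.1, -0.8]]))
scene 0.79 [187. 106.  50.] [ 0.7361 -0.3434  0.016 ] [array([ 0.68858807, -0.30512917,  0.016     ]), array([ 0.77834316, -0.37726045,  0.016     ])] 0.11514728134803695
scene 0.59 [216. 211. 209.] [ 0.4494 -0.2872  0.016 ] [array([ 0.43164806, -0.17884101,  0.016     ]), array([ 0.46413055, -0.38008737,  0.016     ])] 0.20385094666702536
scene 0.57 [152.  93.  57.] [ 0.2907 -0.3653  0.016 ] [array([ 0.386989  , -0.32636764,  0.016     ]), array([ 0.188756  , -0.40562504,  0.016     ])] 0.21349019025972557
scene 0.5 [179. 173. 166.] [ 0.6336 -0.0315  0.016 ] [array([ 0.66071906, -0.24468704,  0.016     ]), array([0.58158361, 0.27496909, 0.016     ])] 0.5256471389398986
scene vr
[... 173 characters left out ...]
.53 [ 0.624 -0.019  0.025]
side 0.63 [195. 193. 187.] [ 0.4508 -0.2916  0.016 ] [array([ 0.43368735, -0.18244717,  0.016     ]), array([ 0.46599143, -0.38708966,  0.016     ])] 0.20717649657913587
side 0.63 [148. 101.  65.] [ 0.2874 -0.3691  0.016 ] [array([ 0.3826722 , -0.33325008,  0.016     ]), array([ 0.1991479 , -0.40170749,  0.016     ])] 0.19587644807213558
side 0.63 [154. 104.  65.] [ 0.7704 -0.3721  0.016 ] [array([ 0.69266624, -0.31057317,  0.016     ]), array([ 0.84402569, -0.42959977,  0.016     ])] 0.19255392694408496
side vrest 0.95 [ 0.445 -0.009  0.025]
side tall_rest 0.81 [0.459 0.209 0.025]
side grease_jar 0.71 [ 0.579 -0.423  0.025]
side grease_jar 0.48 [0.654 0.21  0.025]
```

move_arm --pt "1 -3 3 0 0 0" --pt "2 -4 3 0 0 4" --pt "2 -4 3 0 0 4" --pt "2 -4 2 0 0 4" --pt "2 -4 2 0 0 4" --pt "2 -4 1 0 0 2" --pt "2 -4 0 0 0 0" --pt "2 -4 0 0 0 0" --grip 1

```text
clock: 2.3
position: [0.383, 0.2732, 0.3428]
ee_rot: [0.112, 3.139, 0.002]
force: [1.7, 0.1, 0.5]
width: 1.004
```

move_arm --pt "2 -4 0 0 0 0" --pt "2 -4 0 0 0 0" --pt "1 -4 0 0 0 0" --pt "1 -4 0 0 0 0" --pt "1 -4 0 0 0 0" --pt "1 -4 0 0 0 0" --pt "0 -2 0 0 0 0" --pt "0 0 0 0 0 0"

```text
clock: 3.1
position: [0.4624, 0.0112, 0.3424]
ee_rot: [0.122, 3.139, -0.001]
force: [0.6, 0.8, -0.8]
width: 0.998
```

Run:
```python
from h import *
s=monitor.observe();print(s['clock'],s['position'],s['joints'],R.from_rotvec(s['ee_rot']).as_matrix()[:,1])
im=imaging.get_image('wrist');print(np.array(im['mount']).round(3),im['fx'])
c=cam('wrist');save(c['c'],'w1.png')
for t in('vrest','stand','tube','stud_seat'):
    for o in outline_of('wrist',t): 
        r=o['rect'];print(t,round(o['p'],2),r,onz(c,(r[0]+r[2]/2,r[1]+r[3]/2),.025)[0].round(3))
```

```text
3.1 [0.46237211 0.01121613 0.34236101] [-0.51746386  0.05741101  0.40692957  1.74448123 -0.02274645  1.34386292
  1.38726667] [ 7.74246658e-02  9.96998112e-01 -4.31885297e-04]
[[ 0.001 -0.961 -0.277  0.075]
 [ 1.     0.001  0.001  0.001]
 [-0.001 -0.277  0.961 -0.178]
 [ 0.     0.     0.     1.   ]] 322.86908720223494
vrest 0.9 [291.1, 127.3, 34.7, 43.1] [ 0.453 -0.002  0.025]
stand 0.88 [180.3, 212.2, 268.4, 116.5] [ 0.66  -0.009  0.025]
stand 0.39 [389.0, 250.6, 15.9, 20.2] [0.652 0.131 0.025]
tube 0.78 [66.7, 138.3, 122.5, 45.4] [ 0.451 -0.282  0.025]
tube 0.58 [0.0, 0.0, 96.5, 122.7] [ 0.302 -0.361  0.025]
stud_seat 0.86 [179.5, 211.9, 266.0, 117.7] [ 0.661 -0.013  0.025]
```

View pics/w1.png

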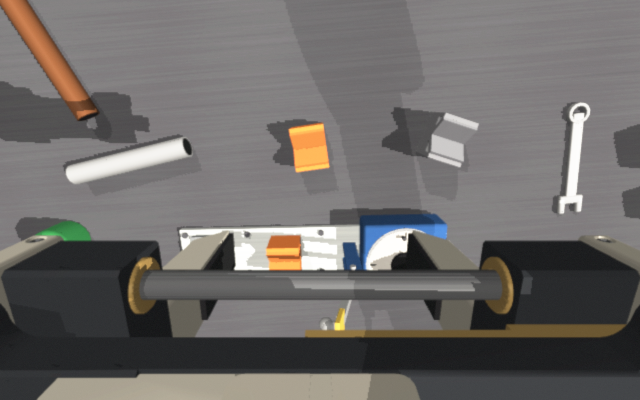

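Picture 3 (wrist, from above): loose rest at (309,147), steel tube (128,160), grey rest (455,140), stand along row ~245. Now I'll fit the rest's pose by silhouette.

```bash
cat >> h.py <<'E'
from scipy.optimize import minimize
def roi(c,rect,f,pad=6):
    x,y,w,h=[int(v) for v in rect]; m=np.zeros(c['c'].shape[:2],np.uint8)
    sl=np.s_[max(0,y-pad):y+h+pad,max(0,x-pad):x+w+pad]
    m[sl]=f(c['c'][sl].astype(int)); return m
orange=lambda p:(p[...,0]-p[...,2]>90)&(p[...,0]>120)
def pts3(p,V): 
    V=np.array(V);cc,s=np.cos(p[2]),np.sin(p[2]);return np.c_[p[0]+cc*V[:,0]-s*V[:,1],p[1]+s*V[:,0]+cc*V[:,1],V[:,2]]
def box(x,y,z0,z1): return [(i*x/2,j*y/2,k) for i in(-1,1) for j in(-1,1) for k in(z0,z1)]
def silfit(views,V,x0):
    def cost(p):
        e=0
        for c,m in views:
            h=cv2.convexHull(proj(c,pts3(p,V)).astype(np.float32)); mm=cv2.resize(m,None,fx=4,fy=4,interpolation=0) if m.shape[0]==400 else m
            r=np.zeros_like(mm); cv2.fillConvexPoly(r,np.round(((h+.5)*4-.5)*16).astype(np.int32),1,shift=4)
            e+=(r!=mm).sum()/mm.sum()
        return e
    best=min((minimize(cost,x0+np.array([0,0,d]),method='Nelder-Mead',options=dict(initial_simplex=np.array(x0)+[0,0,d]+np.array([[0,0,0],[.01,0,0],[0,.01,0],[0,0,.15]]),xatol=1e-4,fatol=1e-4)) for d in(-.3,0,.3)),key=lambda r:r.fun)
    return best.x,best.fun
E
python3 - <<'E'
from h import *
w=load('wrist');a=load('scene');b=load('side')
V=box(.064,.05,0,.047)
vw=[(w,roi(w,[291,127,35,43],orange)),(a,roi(a,[286,197,27,28],orange)),(b,roi(b,[270,210,34,30],orange))]
for v in ([vw[0]],vw[1:],vw): print(silfit(v,V,[.45,0,.15]))
E
```

```text
(array([ 4.49637555e-01, -1.73565026e-04,  7.12805672e-02]), np.float64(0.0323468410976388))
(array([ 0.44839288, -0.00225715,  0.06039118]), np.float64(0.2181025382953653))
(array([ 0.44874716, -0.00102831,  0.06648476]), np.float64(0.2940781854229967))
```

move_arm --pt "-0.7 -0.6 -4 0 0 4.2" --pt "-0.6 -0.6 -5 0 0 4.2" --pt "0 0 -5 0 0 0" --pt "0 0 -5 0 0 0" --pt "0 0 -5 0 0 0" --pt "0 0 0 0 0 0" --pt "0 0 0 0 0 0"

```text
clock: 4.1
position: [0.4493, 0.0032, 0.1033]
ee_rot: [0.119, -3.138, 0.001]
force: [-0.0, 0.4, 0.1]
width: 1.004
```

Run:
```python
from h import *
c=cam('wrist');s=monitor.observe();print(s['position'],R.from_rotvec(s['ee_rot']).as_matrix()[:,1:3].T)
o=outline_of('wrist','vrest');print([(x['p'],x['rect']) for x in o])
m=roi(c,[0,0,640,400],orange,0); n,l,st,ce=cv2.connectedComponentsWithStats(m);print([(tuple(st[i]),ce[i].round()) for i in range(1,n) if st[i][4]>200])
q=proj(c,pts3([.4493,-.0005,.07],box(.064,.05,0,.047))); print(q.round())
for i in range(1,n):
  if st[i][4]>1500:
    x,y,w,h,_=st[i]
    if y+h<395: print(silfit([(c,(l==i).astype(np.uint8))],box(.064,.05,0,.047),[.449,0,.07]))
```

```text
[0.45062539 0.00325952 0.10449663] [[-7.53613415e-02  9.97156279e-01  1.53899126e-04]
 [ 1.45622264e-03  2.64393711e-04 -9.99998905e-01]]
[(0.97, [281.1, 153.4, 67.1, 88.2])]
[((np.int32(280), np.int32(155), np.int32(68), np.int32(88), np.int32(5633)), array([314., 198.]))]
[[286. 154.]
 [280. 163.]
 [343. 154.]
 [348. 164.]
 [288. 223.]
 [282. 244.]
 [342. 223.]
 [345. 244.]]
(array([ 0.44914796, -0.00077442,  0.07094218]), np.float64(0.053135540564530445))
```

move_arm --pt "-0.1 -0.4 -4 0 0 0" --pt "0 0 -3 0 0 0" --pt "0 0 -1 0 0 0" --pt "0 0 0 0 0 0" --pt "0 0 0 0 0 0"

```text
clock: 4.7
position: [0.4499, -0.0009, 0.0244]
ee_rot: [-0.118, 3.137, 0.001]
force: [0.1, -0.3, -0.1]
width: 0.999
```

move_arm --pt "0 0 0 0 0 0" --pt "0 0 0 0 0 0" --pt "0 0 0 0 0 0" --pt "0 0 0 0 0 0" --pt "0 0 0 0 0 0" --pt "0 0 0 0 0 0" --grip 0 --force 30

```text
clock: 5.3
position: [0.4484, -0.0011, 0.0228]
ee_rot: [0.118, -3.139, -0.0]
force: [-0.1, -0.8, -0.4]
width: 0.53
```

move_arm --pt "0 0 3 0 0 0" --pt "0 -2 4 0 0 0" --pt "1 -4 3 0 0 -2" --pt "3 -4 3 0 0 -2" --pt "3.5 -3 3 0 0 -2" --pt "4 -2 3 0 0 -2" --pt "4 -2 3 0 0 0" --pt "4 -2 0 0 0 0"

```text
clock: 6.1
position: [0.6331, -0.1804, 0.2352]
ee_rot: [0.101, 3.134, -0.001]
force: [0.4, -0.5, 0.5]
width: 0.006
```

move_arm --pt "4 0 0 0 0 0" --pt "3.5 0 0 0 0 0" --pt "0 0 0 0 0 0" --pt "0 0 0 0 0 0"

```text
clock: 6.5
position: [0.705, -0.1791, 0.2295]
ee_rot: [-0.101, -3.138, 0.0]
force: [-0.1, -0.4, -0.1]
width: 0.005
```

Run:
```python
from h import *
s=monitor.observe();print(s['clock'],s['position'],R.from_rotvec(s['ee_rot']).as_matrix()[:,1:3].T)
c=cam('wrist');save(c['c'],'w2.png')
V=[(x,y,.032) for x in(-.016,.016) for y in(-.076,-.054)]
print(proj(c,pts3([.6256,-.1295,-.065],V)).round())
```

```text
6.5 [ 0.70496243 -0.17908996  0.22949857] [[ 6.44568824e-02  9.97920425e-01 -3.67625327e-04]
 [-2.06814064e-03 -2.34806931e-04 -9.99997834e-01]]
[[290.  81.]
 [310.  81.]
 [291. 112.]
 [311. 112.]]
```

View pics/w2.png

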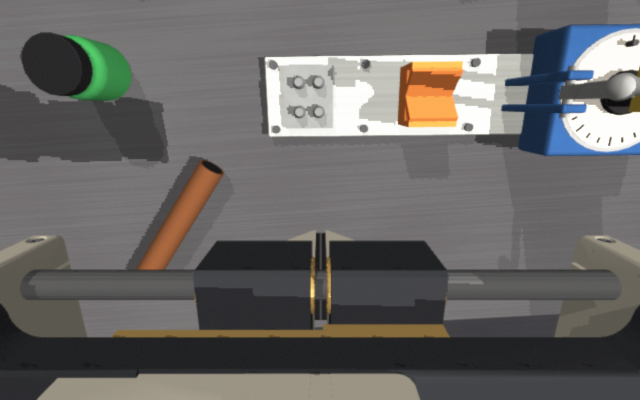

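Picture 4: stand is well visible (studs at about (299-318, 81-112)), but the jaws are shut and empty: the rest slipped out. I'll look for it.

Run:
```python
from h import *
for n in('scene','side'):
    c=cam(n)
    m=roi(c,[0,0,640,400],orange,0); k,l,st,ce=cv2.connectedComponentsWithStats(m)
    print(n,[(st[i].tolist(),onz(c,ce[i],.023)[0].round(3)) for i in range(1,k) if st[i][4]>100])
    for t in('vrest',): print([(round(o['p'],2),o['rect']) for o in outline_of(n,t)])
a=load('scene');b=load('side')
A=cv2.resize(a['c'][150:330,230:430],None,fx=2.4,fy=2.4);B=cv2.resize(b['c'][130:310,240:420],None,fx=2.4,fy=2.4)
save(cv2.resize(np.hstack([A,B]),(800,379)),'d.png')
```

```text
scene [([0, 0, 56, 10, 301], array([-2.658,  0.442,  0.023])), ([376, 0, 57, 110, 3248], array([0.038, 1.355, 0.023])), ([0, 9, 60, 18, 295], array([-2.245,  0.306,  0.023])), ([260, 39, 35, 41, 568], array([-0.373,  0.819,  0.023])), ([301, 43, 16, 37, 410], array([-0.298,  0.942,  0.023])), ([210, 49, 53, 25, 521], array([-0.583,  0.692,  0.023])), ([0, 79, 61, 19, 197], array([-0.998, -0.135,  0.023])), ([0, 86, 149, 97, 4292], array([-0.501, -0.256,  0.023])), ([86, 123, 17, 15, 130], array([-0.426, -0.135,  0.023])), ([556, 162, 75, 136, 1247], array([1.09 , 0.616, 0.023])), ([0, 183, 53, 71, 2381], array([-0.124, -0.491,  0.023])), ([282, 206, 22, 23, 166], array([ 0.449, -0.03 ,  0.023])), ([320, 232, 35, 38, 836], array([ 0.619, -0.046,  0.023])), ([112, 248, 71, 28, 638], array([ 0.295, -0.363,  0.023])), ([280, 342, 25, 58, 888], array([ 0.739, -0.346,  0.023]))]
[(0.67, [286.6, 205.4, 16.7, 21.4])]
side [([155, 70, 19, 11, 115], array([0.109, 0.808, 0.023])), ([143, 78, 34, 18, 221], array([0.101, 0.731, 0.023])), ([138, 88, 43, 22, 298], array([0.098, 0.647, 0.023])), ([274, 209, 29, 30, 671], array([ 0.449, -0.006,  0.023])), ([349, 211, 30, 31, 737], array([ 0.633, -0.046,  0.023])), ([422, 309, 89, 43, 744], array([ 0.775, -0.373,  0.023])), ([186, 340, 91, 53, 827], array([ 0.284, -0.367,  0.023]))]
[(0.97, [272.3, 208.9, 30.3, 31.3]), (0.3, [286.3, 282.5, 43.8, 82.9])]
```

View pics/d.png

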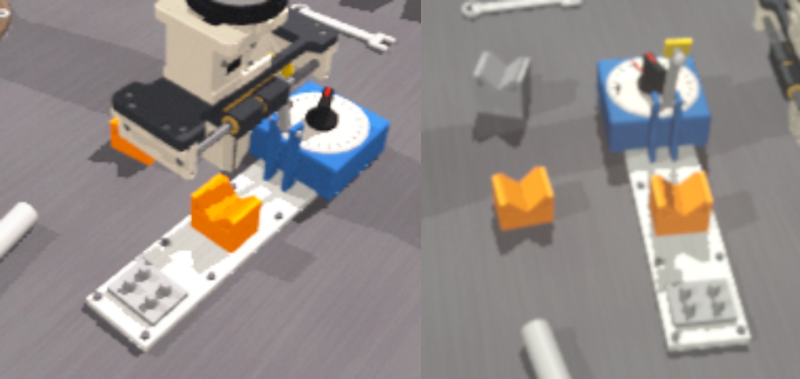

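Picture 5: the loose rest still stands upright near its old spot (side view); the jaws were lifted before they had clamped. I'll refine the stand pose with the last wrist picture, then re-grasp with more closing time.

Run:
```python
from h import *
c=load('wrist');a=load('scene');b=load('side')
V=[(x,y+.065,z) for x,y,z in box(.064,.05,.02,.067)]
mw=roi(c,[398,60,64,70],orange); p,e=silfit([(c,mw)],V,[.6256,-.125,-.065]);print('fixed rest',p,e)
# blue housing top+body
blue=lambda q:(q[...,2]-q[...,0]>60)
# plate rectangle: bright low-sat area, left end & edges
g=cv2.resize(c['c'][40:150,250:350],None,fx=7.5,fy=5.4,interpolation=cv2.INTER_CUBIC)
g=cv2.resize(c['c'][50:145,255:355],None,fx=6,fy=6,interpolation=cv2.INTER_CUBIC)
S=[(x,y,.032) for x in(-.016,.016) for y in(-.076,-.054)]
B=[(x,y,.020) for x in(-.016,.016) for y in(-.076,-.054)]
for P,col in((S,(255,0,0)),(B,(0,0,255))):
    for u,v in proj(c,pts3(p,P)): cv2.drawMarker(g,(int((u-255+.5)*6),int((v-50+.5)*6)),col,0,14,1)
save(g,'stud.png'); print(proj(c,pts3(p,S)))
# loose rest now
mb=roi(b,[274,209,29,30],orange)
for x0 in([.449,-.002,.07],):print(silfit([(b,mb)],box(.064,.05,0,.047),x0))
```

```text
fixed rest [ 0.62626788 -0.12208881 -0.04955914] 0.20724176646706588
[[296.89183436  82.72726568]
 [316.91983882  82.43230684]
 [297.85412304 112.81844686]
 [317.39737169 112.53653302]]
(array([ 0.44819732, -0.0034115 ,  0.05901404]), np.float64(0.11270491803278689))
```

View pics/stud.png

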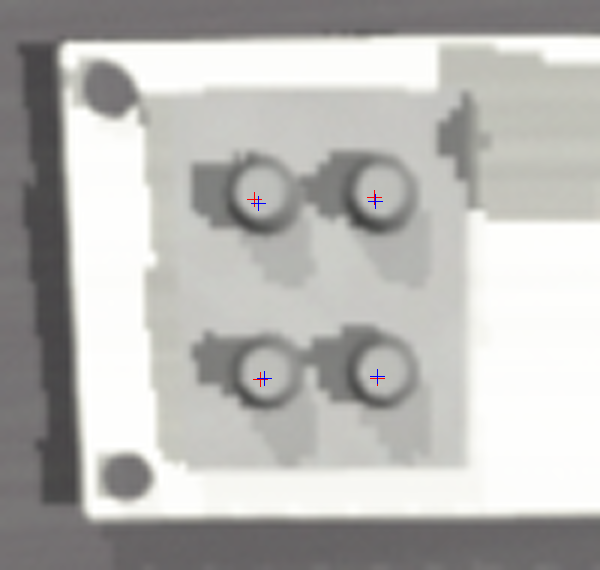

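```bash
cat > st.py <<'E'
from h import *
from scipy.optimize import least_squares
c=load('wrist')
uv=np.array([(255+x/6-.5,50+y/6-.5) for x,y in((266,191),(385,190),(270,370),(384,370))])
S=[(x,y,.032) for x in(-.016,.016) for y in(-.076,-.054)]
f=lambda p:(proj(c,pts3(p,S))-uv).ravel()
r=least_squares(f,[.626,-.122,-.05]);print('studs',r.x,f(r.x).round(2)); print('pad',pts3(r.x,[(0,-.065,.02)]))
cr=onz(c,[(255+x/6-.5,50+y/6-.5) for x,y in((60,42),(88,518))],.012);d=cr[1]-cr[0];print('plate end',cr,np.linalg.norm(d),np.arctan2(d[1],d[0]))
def scr(u,v):
    # refine dark disc centroid
    g=c['c'].mean(2);s=g[v-6:v+7,u-6:u+7]; w=np.clip(150-s,0,None); yy,xx=np.mgrid[v-6:v+7,u-6:u+7]; return (w*xx).sum()/w.sum(),(w*yy).sum()/w.sum()
sc=[(273,65),(276,129),(475,62),(468,127),(365,64),(363,128)]
P=onz(c,[scr(*q) for q in sc],.013);print(P.round(4))
for i,j in((0,2),(1,3)): d=P[j]-P[i];print('yaw',np.arctan2(-d[0],d[1]),np.linalg.norm(d))
E
python3 st.py
```

```text
studs [ 0.62573525 -0.12024253 -0.06269877] [-0.14 -0.2   0.09 -0.05 -0.26  0.14  0.31  0.12]
pad [[ 0.6216625  -0.18511481  0.02      ]]
plate end [[ 0.57491601 -0.23275945  0.012     ]
 [ 0.66352195 -0.23696386  0.012     ]] 0.08870563303005052 -0.04741509787029199
[[ 0.5841 -0.2241  0.013 ]
 [ 0.6559 -0.2281  0.013 ]
 [ 0.5963  0.0045  0.013 ]
 [ 0.6679  0.0008  0.013 ]
 [ 0.5902 -0.1188  0.013 ]
 [ 0.6615 -0.1236  0.013 ]]
yaw -0.053517708489255474 0.22895639775388915
yaw -0.05222712095900547 0.22922167010789857
```

move_arm --pt "-4 0 0 0 0 0" --pt "-4.5 1 0 0 0 2" --pt "-4.5 2 0 0 0 2" --pt "-4 3 0 0 0 2" --pt "-4 3 0 0 0 1.7" --pt "-3 3.5 0 0 0 0" --pt "-1.5 3.3 -2 0 0 0" --pt "0 2 -4 0 0 0" --grip 1

```text
clock: 7.55
position: [0.4497, 0.0016, 0.1731]
ee_rot: [-0.112, 3.133, 0.006]
force: [1.6, 0.2, 0.4]
width: 0.654
```

move_arm --pt "0 0 -4 0 0 0" --pt "0 0 0 0 0 0" --pt "0 0 0 0 0 0" --pt "0 0 0 0 0 0"

```text
clock: 7.95
position: [0.4513, -0.0017, 0.1328]
ee_rot: [-0.107, 3.137, 0.0]
force: [0.7, -0.1, -0.3]
width: 0.981
```

Run:
```python
from h import *
s=monitor.observe();c=cam('wrist');print(s['clock'],s['position'],s['width'],R.from_rotvec(s['ee_rot']).as_matrix()[:,1:3].T)
m=roi(c,[0,0,640,400],orange,0); n,l,st,ce=cv2.connectedComponentsWithStats(m)
for i in range(1,n):
  if st[i][4]>1500: print(st[i]);print(silfit([(c,(l==i).astype(np.uint8))],box(.064,.05,0,.047),[.449,-.003,.06]))
```

```text
7.95 [ 0.45134105 -0.00169345  0.13278096] 0.9813555975996884 [[-6.82853358e-02  9.97665813e-01  1.93992300e-04]
 [ 2.75431366e-03  3.82964694e-04 -9.99996134e-01]]
[ 290  148   61   79 4570]
(array([ 0.44941709, -0.00080494,  0.06662916]), np.float64(0.04800328227571116))
```

move_arm --pt "-0.2 0.1 -4.5 0 0 0" --pt "0 0 -4 0 0 0" --pt "0 0 -2.4 0 0 0" --pt "0 0 0 0 0 0" --pt "0 0 0 0 0 0"

```text
clock: 8.5
position: [0.449, -0.0004, 0.0231]
ee_rot: [-0.108, 3.139, 0.0]
force: [0.4, 0.7, 0.7]
width: 1.0
```

move_arm --pt "0 0 0 0 0 0" --pt "0 0 0 0 0 0" --pt "0 0 0 0 0 0" --pt "0 0 0 0 0 0" --pt "0 0 0 0 0 0" --pt "0 0 0 0 0 0" --pt "0 0 0 0 0 0" --pt "0 0 0 0 0 0" --grip 0 --force 40

```text
clock: 9.3
position: [0.448, -0.0001, 0.0218]
ee_rot: [0.109, -3.14, -0.0]
force: [0.5, -0.6, -0.6]
width: 0.355
```

move_arm --pt "0 0 0 0 0 0" --pt "0 0 0 0 0 0" --pt "0 0 1 0 0 0" --pt "0 0 1 0 0 0" --pt "0 0 0 0 0 0"

```text
clock: 9.8
position: [0.4492, -0.0, 0.0434]
ee_rot: [-0.109, 3.137, 0.001]
force: [-0.4, -0.4, -0.2]
width: 0.005
```

Run:
```python
from h import *
a=cam('scene');b=cam('side');w=cam('wrist')
A=cv2.resize(a['c'][130:280,200:400],(533,400),interpolation=cv2.INTER_CUBIC);B=cv2.resize(b['c'][130:280,200:400],(533,400),interpolation=cv2.INTER_CUBIC);W=cv2.resize(w['c'],(480,300))
save(cv2.resize(np.hstack([A,B,np.vstack([W,np.zeros((100,480,3),np.uint8)])]),(800,207*1)),'e_.png')
save(np.vstack([np.hstack([A[:,66:466],B[:,66:466]]),np.hstack([cv2.resize(w['c'][80:400],(400,200)),np.zeros((200,400,3),np.uint8)])]),'e.png')
```

```text
(no output)
```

View pics/e.png

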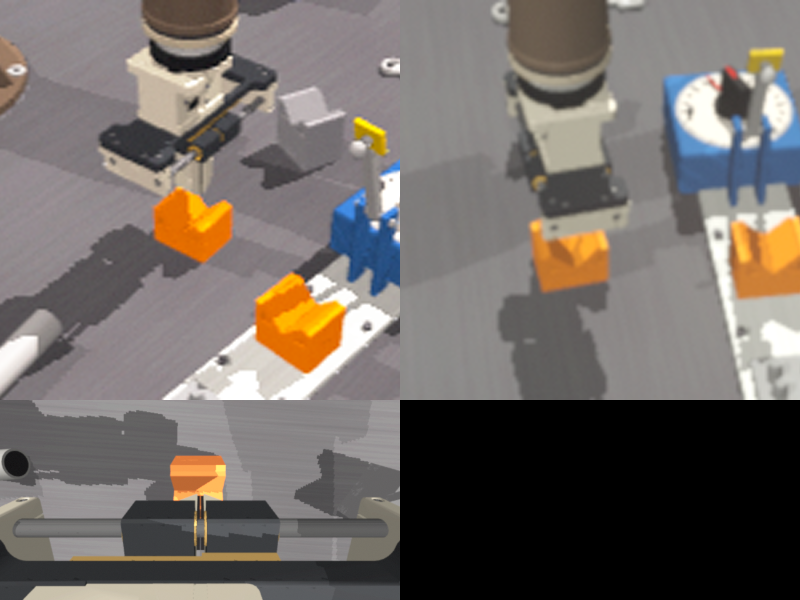

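Run:
```python
from h import *
s=monitor.observe();print(s['position'],s['joints'],s['joint_efforts'].round(2))
P=np.array(s['position']);
Q=np.array([P,P-[0,0,.019],P+[0,0,.047],[.4494,-.0008,0],[.4494,-.0008,.047]])
for n,(x0,y0,f,ox) in dict(scene=(200,130,533/200,-66),side=(200,130,533/200,334)).items():
    c=load(n);q=proj(c,Q);print(n,q.round(),((q-[x0,y0])*f+[ox,0]).round())
c=load('wrist');print(proj(c,Q[:3]+[0,0,0]).round()); print((c['R']@Q.T+c['t'][:,None]).T.round(3))
c=load('wrist');m=roi(c,[200,100,240,200],orange,0);print(silfit([(c,m)],box(.064,.05,0,.047),[.449,-.003,.06]),cv2.boundingRect(m))
for n in('scene','side'):
    c=load(n); o=[o['rect'] for o in outline_of(n,'vrest')]; print(n,o)
    m=roi(c,[288,200,26,30] if n=='scene' else [270,210,34,35],orange,2); print(cv2.boundingRect(m),silfit([(c,m)],box(.064,.05,0,.047),[.449,-.003,.06]))
g=load('wrist')['c'][170:400,200:440]; save(cv2.resize(g,None,fx=3,fy=2.5,interpolation=cv2.INTER_CUBIC),'g.png')
```

```text
[4.48228369e-01 9.28065147e-05 4.21157873e-02] [-0.37956938  0.3933625   0.33315549  2.19368098 -0.22915915  0.58564008
  1.76238309] [-4.000e-02 -4.898e+01  4.200e+00 -1.886e+01  6.000e-02  9.000e-02
 -1.000e-02]
scene [[297. 207.]
 [297. 213.]
 [297. 194.]
 [297. 219.]
 [297. 206.]] [[192. 206.]
 [192. 220.]
 [192. 171.]
 [193. 238.]
 [192. 204.]]
side [[288. 217.]
 [288. 223.]
 [287. 204.]
 [289. 229.]
 [288. 216.]] [[567. 233.]
 [568. 247.]
 [566. 197.]
 [570. 264.]
 [569. 230.]]
[[318. 234.]
 [318. 222.]
 [318. 274.]]
[[-0.001  0.022  0.192]
 [-0.001  0.017  0.21 ]
 [-0.001  0.035  0.146]
 [-0.002  0.011  0.232]
 [-0.002  0.024  0.187]]
(array([ 0.44931463, -0.0009056 ,  0.06999734]), np.float64(0.7767841843728581)) (272, 169, 89, 131)
scene [[286.2, 199.0, 24.4, 29.3]]
(286, 200, 26, 29) (array([ 0.4489396 , -0.00134396,  0.08061854]), np.float64(0.2119916820702403))
side [[271.2, 211.1, 33.4, 27.0]]
(274, 213, 29, 26) (array([ 0.44807318, -0.00415688,  0.05967775]), np.float64(0.3782467532467532))
```

View pics/g.png

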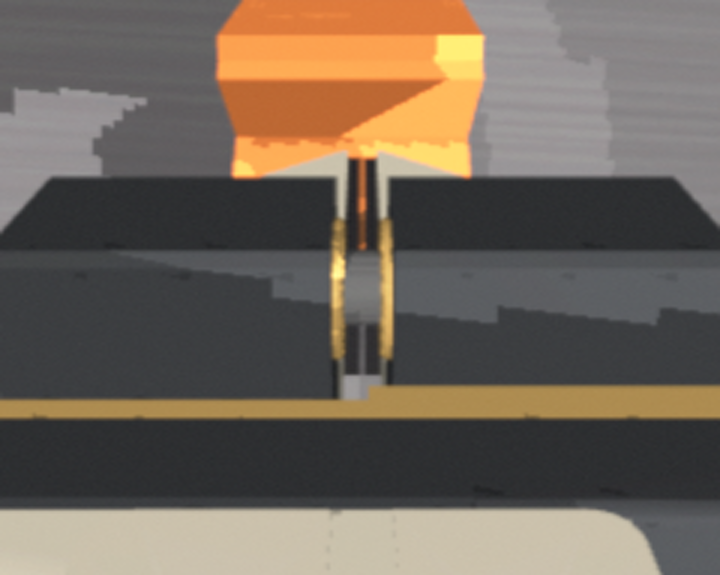

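Picture 7 (finger close-up): the visible fingertips project roughly 18 mm *behind* the reported TCP, not 19 mm ahead. That explains why the jaws shut above the V groove without touching the block. I'll probe the real fingertip height gently with open jaws astride the block.

move_arm --pt "0 0 0 0 0 0" --pt "0 0 0 0 0 0" --pt "0 0 0 0 0 0" --pt "0 0 0 0 0 0" --pt "0 0 0 0 0 0" --pt "0 0 0 0 0 0" --pt "0 0 0 0 0 0" --pt "0 0 0 0 0 0" --grip 1

```text
clock: 10.85
position: [0.4481, -0.0, 0.0419]
ee_rot: [-0.109, 3.14, 0.0]
force: [0.7, 1.1, -0.4]
width: 0.652
```

move_arm --pt "0 0 0 0 0 0" --pt "0 0 0 0 0 0" --pt "0 0 0 0 0 0" --pt "0 0 0 0 0 0" --pt "0 0 -1 0 0 0" --pt "0 0 -1 0 0 0" --pt "0 0 0 0 0 0"

```text
clock: 11.55
position: [0.4469, -0.0002, 0.0203]
ee_rot: [0.109, -3.137, 0.0]
force: [0.4, -0.2, -0.2]
width: 0.997
```

Run:
```python
from h import *
s=monitor.observe();print(s['clock'],s['position'],s['force'],s['width'])
w=cam('wrist');a=cam('scene');b=cam('side')
A=cv2.resize(a['c'][160:240,250:350],(400,320),interpolation=cv2.INTER_CUBIC);B=cv2.resize(b['c'][170:250,240:340],(400,320),interpolation=cv2.INTER_CUBIC)
W=cv2.resize(w['c'][120:400],(640,280))
W=np.hstack([W,np.zeros((280,160,3),np.uint8)])
save(np.vstack([np.hstack([A,B]),W]),'f.png')
```

```text
11.55 [ 4.46915881e-01 -1.72336511e-04  2.03478946e-02] [ 0.42394016 -0.23175451 -0.15198946] 0.9972249262159995
```

View pics/f.png

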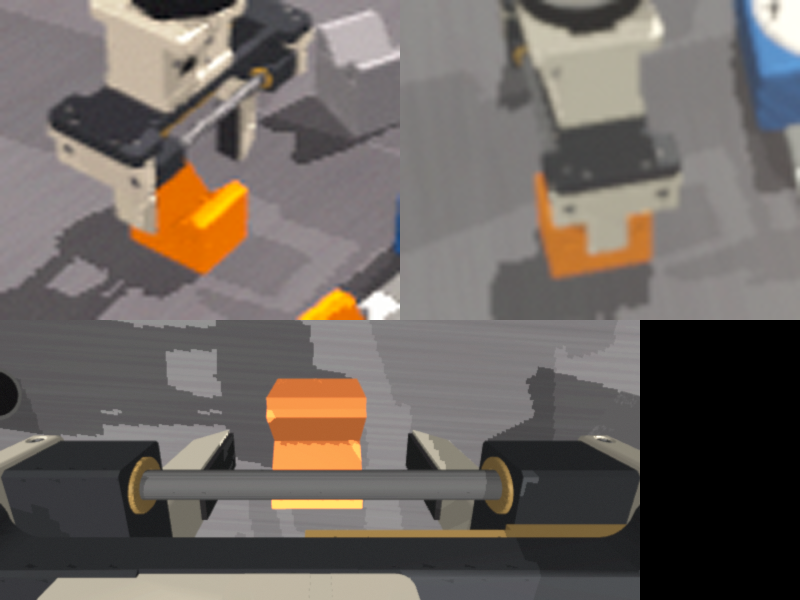

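Picture 8: fingers straddle the block, with tips clearly still ~2–3 cm above the bench. I'll descend gently while watching force.

move_arm --pt "0 0 -0.6 0 0 0" --pt "0 0 -0.6 0 0 0" --pt "0 0 -0.4 0 0 0" --pt "0 0 -0.2 0 0 0" --pt "0 0 0 0 0 0"

```text
clock: 12.2
position: [0.4478, -0.0001, 0.0035]
ee_rot: [0.109, -3.139, 0.0]
force: [0.5, 0.7, -0.2]
width: 0.999
```

move_arm --pt "0 0 -0.3 0 0 0" --pt "0 0 -0.3 0 0 0" --pt "0 0 -0.2 0 0 0" --pt "0 0 0 0 0 0"

```text
clock: 12.6
position: [0.4479, -0.0001, -0.0044]
ee_rot: [0.109, -3.139, -0.0]
force: [0.8, -0.1, 1.1]
width: 1.0
```

move_arm --pt "0 0 -0.2 0 0 0" --pt "0 0 -0.2 0 0 0" --pt "0 0 -0.2 0 0 0" --pt "0 0 0 0 0 0"

```text
clock: 13.0
position: [0.4479, -0.0001, -0.0104]
ee_rot: [0.109, -3.139, 0.0]
force: [0.2, -0.7, -1.0]
width: 0.999
```

move_arm --pt "0 0 -0.2 0 0 0" --pt "0 0 -0.2 0 0 0" --pt "0 0 0 0 0 0"

```text
clock: 13.3
position: [0.4479, -0.0001, -0.0144]
ee_rot: [0.109, -3.139, -0.0]
force: [0.3, -0.6, -0.4]
width: 1.001
```

move_arm --pt "0 0 -0.1 0 0 0" --pt "0 0 -0.1 0 0 0" --pt "0 0 0 0 0 0"

```text
clock: 13.6
position: [0.448, -0.0001, -0.0162]
ee_rot: [0.109, -3.14, -0.0]
force: [-0.8, 0.3, -0.2]
width: 1.0
```

move_arm --pt "0 0 -0.1 0 0 0" --pt "0 0 -0.1 0 0 0" --pt "0 0 0 0 0 0"

```text
clock: 13.9
position: [0.448, -0.0001, -0.0182]
ee_rot: [0.109, -3.14, -0.0]
force: [0.1, -0.2, 0.8]
width: 1.005
```

move_arm --pt "0 0 -0.1 0 0 0" --pt "0 0 -0.1 0 0 0" --pt "0 0 0 0 0 0"

```text
clock: 14.2
position: [0.4481, -0.0, -0.0201]
ee_rot: [-0.109, 3.14, 0.0]
force: [-0.1, -0.0, 1.4]
width: 0.999
```

move_arm --pt "0 0 -0.1 0 0 0" --pt "0 0 0 0 0 0"

```text
clock: 14.4
position: [0.4481, -0.0, -0.0202]
ee_rot: [-0.109, 3.139, 0.001]
force: [-5.0, 0.7, 22.3]
width: 0.997
```

Contact: fingertips meet the bench at reported z = −0.020, so the true grasp point is ~39 mm higher than the reported TCP. I'll use that from now on (tip z = reported + 0.020). Now grasping.

move_arm --pt "0.1 -0.1 0.7 0 0 0" --pt "0 0 0 0 0 0" --pt "0 0 0 0 0 0" --pt "0 0 0 0 0 0" --pt "0 0 0 0 0 0" --pt "0 0 0 0 0 0" --pt "0 0 0 0 0 0" --pt "0 0 0 0 0 0" --grip 0 --force 40

```text
clock: 15.2
position: [0.4489, -0.0011, -0.0143]
ee_rot: [0.109, -3.139, 0.0]
force: [-0.1, -0.2, -1.7]
width: 0.542
```

move_arm --pt "0 0 0 0 0 0" --pt "0 0 0 0 0 0" --pt "0 0 1 0 0 0" --pt "0 0 2 0 0 0" --pt "0 0 0 0 0 0"

```text
clock: 15.7
position: [0.4504, -0.001, 0.0179]
ee_rot: [-0.109, 3.137, 0.001]
force: [0.4, 1.3, -0.6]
width: 0.541
```

move_arm --pt "0 -2 3 0 0 0" --pt "0 -4 3 0 0 -2" --pt "1 -4 1 0 0 -2" --pt "3 -4 0 0 0 -2" --pt "3.5 -3 0 0 0 -1" --pt "4 -1.4 0 0 0 0" --pt "3.6 0 0 0 0 0" --pt "2 0 0 0 0 0"

```text
clock: 16.5
position: [0.6226, -0.1853, 0.0854]
ee_rot: [0.082, 3.139, -0.0]
force: [0.2, 0.4, -2.0]
width: 0.542
```

move_arm --pt "0 0 0 0 0 0" --pt "0 0 0 0 0 0" --pt "0 0 0 0 0 0"

```text
clock: 16.8
position: [0.6188, -0.1852, 0.0856]
ee_rot: [-0.083, -3.139, -0.0]
force: [-1.4, 0.4, -1.8]
width: 0.542
```

Run:
```python
from h import *
s=[monitor.observe() for _ in range(1)][0];c=cam('wrist');print(s['clock'],s['position'],s['width'],R.from_rotvec(s['ee_rot']).as_matrix()[:,1:3].T)
p=np.array(s['position']); yaw=np.arctan2(*(-1,1)*R.from_rotvec(s['ee_rot']).as_matrix()[:2,1])
V=box(.064,.05,p[2]+.0143,p[2]+.0613)
m=roi(c,[200,100,240,200],orange,0);k,l,st,ce=cv2.connectedComponentsWithStats(m);print(st[1:])
i=1+np.argmax(st[1:,4]); q=proj(c,pts3([p[0],p[1],yaw],V));print(yaw,q.round()); 
# only fit rows above the occluding gripper
for n in('scene','side'):
    cc=cam(n)
    q=proj(cc,pts3([p[0],p[1],yaw],V)); bb=cv2.boundingRect(q.astype(np.float32)); mm=roi(cc,bb,orange,5); print(n,bb,cv2.boundingRect(mm),silfit([(cc,mm)],V,[p[0],p[1],yaw]))
```

```text
16.8 [ 0.6187727  -0.18516922  0.08559586] 0.5423926887584228 [[ 5.29955861e-02  9.98594737e-01  1.36288025e-04]
 [-1.25213236e-03  2.02930574e-04 -9.99999195e-01]]
[[ 257  190  127   80 9254]
 [ 216  258   11   11   37]
 [ 422  264    7   36  120]
 [ 216  273    1    2    2]
 [ 213  291    2    3    5]]
-0.05302042458190795 [[270. 188.]
 [252. 219.]
 [366. 188.]
 [383. 219.]
 [275. 296.]
 [260. 357.]
 [361. 296.]
 [375. 357.]]
scene (279, 234, 40, 44) (287, 231, 37, 46) (array([ 0.63387963, -0.17813407, -0.91056642]), np.float64(0.7560386473429952))
side (358, 224, 36, 35) (353, 219, 16, 39) (array([ 0.58143909, -0.15633236, -0.34617719]), np.float64(1.6846816976127321))
```

move_arm --pt "0.2 0 -3 0 0 0" --pt "0 0 -2 0 0 0" --pt "0 0 -0.5 0 0 0" --pt "0 0 0 0 0 0" --pt "0 0 0 0 0 0" --pt "0 0 0 0 0 0"

```text
clock: 17.55
position: [0.6229, -0.1854, 0.0322]
ee_rot: [0.083, 3.138, -0.001]
force: [0.1, 0.2, -0.4]
width: 0.543
```

Run:
```python
from h import *
for _ in range(2):
    c=cam('wrist');s=monitor.observe();print(s['clock'],s['position'])
# studs hidden? re-measure plate screws by wrist & fixed rest relation
sc=[(.5841,-.2241,.013),(.6559,-.2281,.013),(.5902,-.1188,.013),(.5963,.0045,.013)]
print(proj(c,sc).round()); g=c['c'].mean(2)
for u,v in proj(c,sc):
    u,v=int(round(u)),int(round(v))
    if 12<u<628 and 12<v<240:
        q=g[v-10:v+11,u-10:u+11]; w=np.clip(130-q,0,None); yy,xx=np.mgrid[v-10:v+11,u-10:u+11]; x=((w*xx).sum()/w.sum(),(w*yy).sum()/w.sum()); print(np.round(x,1),onz(c,x,.013)[0].round(4))
m=roi(c,[220,100,200,170],orange,0);k,l,st,ce=cv2.connectedComponentsWithStats(m);print(st[1:][st[1:,4]>200])
p=s['position'];print(proj(c,pts3([p[0],p[1],-.053],box(.064,.05,p[2]+.0143,p[2]+.0613))).round())
save(cv2.resize(c['c'][60:320],(800,325)),'h.png')
```

```text
17.6 [ 0.62278849 -0.18532862  0.03209091]
17.65 [ 0.62268801 -0.18523555  0.03187627]
[[252. 167.]
 [258. 272.]
 [423. 169.]
 [622. 168.]]
[252.3 167.2] [ 0.5839 -0.2241  0.013 ]
[423.2 168.5] [ 0.5902 -0.1186  0.013 ]
[618.6 167. ] [0.5955 0.002  0.013 ]
[[ 257  190  127   80 9267]]
[[270. 188.]
 [252. 219.]
 [366. 188.]
 [383. 219.]
 [275. 295.]
 [261. 356.]
 [361. 295.]
 [375. 357.]]
```

View pics/h.png

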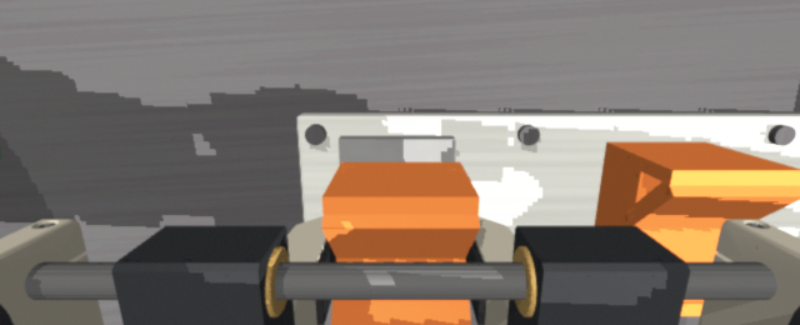

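Picture 9: the rest is held above the pad; screws re-measure to within 0.3 mm. Next I'll fit the pose of the block in the hand.

```bash
cat > inhand.py <<'E'
from h import *
c=load('wrist');s=monitor.observe();p=np.array(s['position'])
m=roi(c,[220,100,200,163],orange,0);k,l,st,ce=cv2.connectedComponentsWithStats(m);m=(l==1+np.argmax(st[1:,4])).astype(np.uint8)
M=cv2.resize(m,None,fx=4,fy=4,interpolation=0);M[260*4:]=0
def cost(q):
    V=pts3([q[0],q[1],q[3]],box(.064,.05,q[2],q[2]+.047))
    h=cv2.convexHull(proj(c,V).astype(np.float32));r=np.zeros_like(M);cv2.fillConvexPoly(r,np.round(((h+.5)*4-.5)*16).astype(np.int32),1,shift=4);r[260*4:]=0
    return (r!=M).sum()/M.sum()
x0=np.array([p[0],p[1],p[2]+.0143,-.053]);print(p,cost(x0))
for d in(-.004,0,.004):
    r=minimize(cost,x0+[0,0,d,0],method='Nelder-Mead',options=dict(initial_simplex=x0+[0,0,d,0]+np.vstack([np.zeros(4),np.diag([.003,.003,.004,.05])]),xatol=1e-5,fatol=1e-5));print(r.x.round(4),(r.x[:3]-p).round(4),r.fun)
E
python3 inhand.py
```

```text
[ 0.62268801 -0.18523555  0.03187627] 0.06948587605016437
[ 0.6244 -0.1843  0.0428 -0.052 ] [0.0017 0.0009 0.0109] 0.01930628272251309
[ 0.6244 -0.1843  0.0427 -0.0519] [0.0017 0.001  0.0108] 0.019344332156337515
[ 0.6245 -0.1843  0.0423 -0.0541] [0.0018 0.0009 0.0104] 0.01930628272251309
```

move_arm --pt "-0.2 -0.05 0 0 0 0" --pt "0 0 -0.5 0 0 0" --pt "0 0 -0.5 0 0 0" --pt "0 0 -0.4 0 0 0" --pt "0 0 -0.3 0 0 0" --pt "0 0 0 0 0 0"

```text
clock: 18.25
position: [0.6198, -0.1856, 0.0132]
ee_rot: [-0.083, -3.14, 0.0]
force: [-1.1, -0.2, -2.0]
width: 0.542
```

move_arm --pt "0 0 -0.2 0 0 0" --pt "0 0 -0.2 0 0 0" --pt "0 0 0 0 0 0"

```text
clock: 18.55
position: [0.6203, -0.1862, 0.0098]
ee_rot: [0.083, 3.14, -0.001]
force: [0.8, -2.5, -3.6]
width: 0.539
```

move_arm --pt "0 0 -0.2 0 0 0" --pt "0 0 -0.2 0 0 0" --pt "0 0 0 0 0 0"

```text
clock: 18.85
position: [0.6203, -0.1862, 0.0059]
ee_rot: [0.083, 3.14, -0.001]
force: [0.7, -3.7, -3.0]
width: 0.539
```

move_arm --pt "0 0 -0.2 0 0 0" --pt "0 0 -0.1 0 0 0" --pt "0 0 0 0 0 0"

```text
clock: 19.15
position: [0.6204, -0.1862, 0.0057]
ee_rot: [0.083, 3.139, 0.0]
force: [-8.1, -0.9, 27.7]
width: 0.54
```

move_arm --pt "0 0 -0.1 0 0 0" --pt "0 0 0 0 0 0" --pt "0 0 0.3 0 0 0"

```text
clock: 19.45
position: [0.6203, -0.1862, 0.0062]
ee_rot: [0.083, 3.139, -0.001]
force: [2.5, -5.1, -6.5]
width: 0.545
```

move_arm --pt "0 0 0 0 0 0" --pt "0 0 0 0 0 0" --pt "0 0 0 0 0 0" --pt "0 0 0 0 0 0" --pt "0 0 0 0 0 0" --pt "0 0 3 0 0 0" --pt "0 0 5 0 0 0" --pt "0 0 5 0 0 0" --grip 1

```text
clock: 20.25
position: [0.6192, -0.1853, 0.1356]
ee_rot: [-0.083, -3.138, -0.0]
force: [1.5, 0.1, 0.3]
width: 1.002
```

Run:
```python
from h import *
c=cam('wrist');s=monitor.observe();print(s['clock'],s['position'],s['joints'])
m=roi(c,[0,0,640,400],orange,0);k,l,st,ce=cv2.connectedComponentsWithStats(m);print(st[1:][st[1:,4]>500])
for n in('scene','side'):
    c=cam(n)
    for o in outline_of(n,'tube'):
        if o['mask'].sum()<50: continue
        col=c['c'][o['mask']].mean(0)
        if col[0]-col[2]>40: continue
        (cx,cy),(w,h),an=cv2.minAreaRect(cv2.findNonZero(o['mask'].astype(np.uint8)));print(n,o['p'],o['rect'],onz(c,(cx,cy),.016)[0])
    q=proj(c,pts3([.6251,-.1202,-.053],[(0,-.09,.067),(0,-.09,.02),(-.03,-.09,.067),(.03,-.09,.067),(-.03,.04,.067),(.03,.04,.067)])); print(q.round())
    mm=roi(c,cv2.boundingRect(proj(c,pts3([.6217,-.1851,-.053],box(.064,.05,.02,.067))).astype(np.float32)),orange,4)
    kk,l,st,ce=cv2.connectedComponentsWithStats(mm); mm=(l==1+np.argmax(st[1:,4])).astype(np.uint8)
    for z in(.02,.026,.032): print(n,z,silfit([(c,mm)],box(.064,.05,z,z+.047),[.6217,-.1851,-.053]))
```

```text
20.3 [ 0.62370311 -0.18729338  0.14507551] [-0.07165076  0.54391915  0.43094662  1.61470187 -0.25593362  1.02879094
  1.95276063]
[[ 288  155   64   84 5049]
 [ 433  156   83   85 5429]]
scene 0.75 [182.9, 244.2, 61.9, 65.6] [ 0.45087642 -0.28982774  0.016     ]
[[292. 280.]
 [293. 293.]
 [283. 273.]
 [302. 288.]
 [322. 242.]
 [341. 255.]]
scene 0.02 (array([ 0.61974288, -0.18614951, -0.08791962]), np.float64(0.08724240780911063))
scene 0.026 (array([ 0.6229558 , -0.18962143, -0.11364651]), np.float64(0.10093546637744034))
scene 0.032 (array([ 0.62613961, -0.19345544, -0.12306653]), np.float64(0.1195092190889371))
side 0.73 [285.9, 281.7, 44.6, 85.4] [ 0.45010532 -0.29131149  0.016     ]
[[377. 267.]
 [375. 280.]
 [364. 268.]
 [390. 265.]
 [353. 226.]
 [378. 224.]]
side 0.02 (array([ 0.62013365, -0.18736422, -0.0665785 ]), np.float64(0.13716545012165451))
side 0.026 (array([ 0.61800344, -0.19194864, -0.08075543]), np.float64(0.14887469586374696))
side 0.032 (array([ 0.61636188, -0.19679539, -0.0978581 ]), np.float64(0.16157238442822383))
```

Rest seated (best fit at z = 0.020 in both cameras, wrist shows both orange rests alike, contact at the predicted height). Now on to the tube, turning the wrist +102°.

move_arm --pt "-2 -1 0 0 0 8.5" --pt "-2.2 -1.3 0 0 0 8.5" --pt "-2.2 -1.3 0 0 0 8.5" --pt "-2.2 -1.3 0 0 0 8.5" --pt "-2.2 -1.3 0 0 0 8.5" --pt "-2.2 -1.3 0 0 0 8.5" --pt "-2.2 -1.3 0 0 0 8.5" --pt "-2 -1.5 0 0 0 8.5"

```text
clock: 21.3
position: [0.4732, -0.2652, 0.1244]
ee_rot: [1.373, -2.803, -0.035]
force: [0.7, 0.1, -1.2]
width: 0.999
```

move_arm --pt "0 0 0 0 0 8.5" --pt "0 0 0 0 0 8.5" --pt "0 0 0 0 0 8.5" --pt "0 0 0 0 0 8.5" --pt "0 0 0 0 0 0" --pt "0 0 0 0 0 0"

```text
clock: 21.9
position: [0.4702, -0.2626, 0.1191]
ee_rot: [2.0, -2.379, -0.047]
force: [-0.2, -0.7, -0.2]
width: 1.003
```

```bash
cat > tb.py <<'E'
from h import *
c=cam('wrist');s=monitor.observe();T=R.from_rotvec(s['ee_rot']).as_matrix();print(s['clock'],s['position'],s['joints'].round(2),T[:,1:3].T)
print('tool y deg',np.degrees(np.arctan2(T[1,1],T[0,1])))
for o in outline_of('wrist','tube'):
    col=c['c'][o['mask']].mean(0);(cx,cy),(w,h),an=cv2.minAreaRect(cv2.findNonZero(o['mask'].astype(np.uint8)))
    print(round(o['p'],2),o['rect'],col.round())
    vx,vy,x0,y0=cv2.fitLine(cv2.findNonZero(o['mask'].astype(np.uint8)),cv2.DIST_L2,0,.01,.01).ravel()
    P=onz(c,[(x0-30*vx,y0-30*vy),(x0+30*vx,y0+30*vy)],.016);d=P[1]-P[0];print(onz(c,(x0,y0),.016),'axis deg',np.degrees(np.arctan2(d[1],d[0]))%180)
for q in([.4505,-.29,.016],[.4335,-.1834,.016],[.465,-.3825,.016]):print(proj(c,q))
save(c['c'],'tube.png')
E
python3 tb.py
```

```text
21.95 [ 0.47019916 -0.26325119  0.11966897] [ 1.15  0.69 -1.15  1.79  0.69  1.18  2.74] [[-0.98409265  0.17199377  0.04449504]
 [-0.04543527 -0.00153189 -0.99896611]]
tool y deg 170.08632127601086
0.89 [394.9, 0.0, 194.9, 111.8] [152.  95.  60.]
[[ 0.31505089 -0.35625505  0.016     ]] axis deg 18.972610680541322
0.87 [1.3, 137.5, 61.0, 63.4] [110.  72.  48.]
[[ 0.70791073 -0.32260463  0.016     ]] axis deg 136.70333834426904
0.85 [277.3, 45.4, 102.7, 218.2] [223. 222. 217.]
[[ 0.45254674 -0.29497283  0.016     ]] axis deg 99.17281578225808
[[331.69371275 155.64375073]]
[[366.76708925 260.80769837]]
[[295.1130647  44.9734244]]
```

View pics/tube.png

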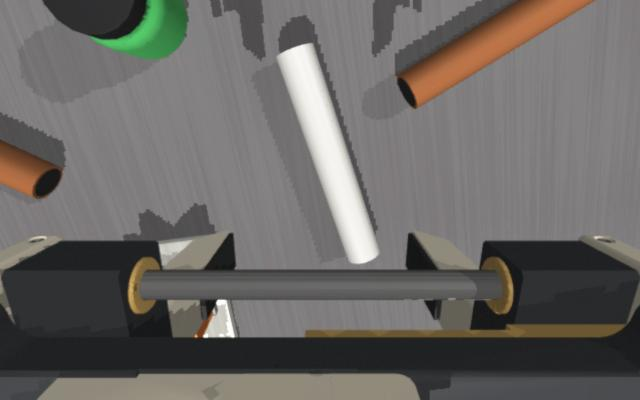

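Picture 10: steel tube clear at (328,155), axis 99.2°. Joint 7 hit its limit in this turning direction (yaw stuck at 170°, slight tilt), so I'll turn back the other way (−161°), which gives the equivalent grasp.

move_arm --pt "0 0 2 0 -2.6 -8" --pt "-0.5 -0.7 0 0 0 -8.5" --pt "-0.5 -1 0 0 0 -8.5" --pt "-0.5 -1 0 0 0 -8.5" --pt "-0.5 0 0 0 0 -8.5" --pt "0 0 0 0 0 -8.5" --pt "0 0 0 0 0 -8.5" --pt "0 0 0 0 0 -8.5"

```text
clock: 22.8
position: [0.4513, -0.291, 0.1422]
ee_rot: [-0.337, 3.123, -0.01]
force: [-0.6, 0.3, -1.1]
width: 1.004
```

move_arm --pt "0 0 0 0 0 -8.5" --pt "0 0 0 0 0 -8.5" --pt "0 0 0 0 0 -8.5" --pt "0 0 0 0 0 -8.5" --pt "0 0 0 0 0 -8.5" --pt "0 0 0 0 0 -8.5" --pt "0 0 0 0 0 -8.5" --pt "0 0 0 0 0 -8.5"

```text
clock: 23.6
position: [0.4517, -0.291, 0.1429]
ee_rot: [1.466, 2.775, -0.007]
force: [-0.0, 0.6, 0.1]
width: 1.003
```

move_arm --pt "0 0 0 0 0 -8.5" --pt "0 0 0 0 0 -8.5" --pt "0 0 0 0 0 -8.5" --pt "0 0 0 0 0 0" --pt "0 0 0 0 0 0"

```text
clock: 24.1
position: [0.4517, -0.2906, 0.1424]
ee_rot: [2.028, 2.397, -0.004]
force: [0.4, -0.7, 0.1]
width: 1.002
```

```bash
python3 tb.py
```

```text
24.15 [ 0.45161915 -0.29049141  0.14205614] [ 0.85  0.41 -0.51  1.84  0.24  0.95  0.4 ] [[ 9.86187711e-01  1.65626432e-01 -1.29726898e-03]
 [-8.84394769e-04 -2.56652846e-03 -9.99996315e-01]]
tool y deg 9.533635171773199
0.91 [58.2, 195.1, 186.7, 48.2] [157.  97.  61.]
[[ 0.31165167 -0.35533411  0.016     ]] axis deg 17.74333242591628
0.9 [304.8, 73.4, 36.9, 197.1] [212. 210. 206.]
[[ 0.44982051 -0.27415268  0.016     ]] axis deg 99.23590103987458
0.55 [540.9, 231.2, 28.9, 9.5] [48. 38. 33.]
[[ 0.69640066 -0.30359798  0.016     ]] axis deg 10.916078426259974
[[318.79352691 183.95563104]]
[[319.76619513  64.22595985]]
[[317.85323317 270.58737449]]
```

move_arm --pt "0 0.5 -4 0 0 0" --pt "0 0 -4.5 0 0 0" --pt "0 0 -4 0 0 0" --pt "0 0 -2 0 0 0" --pt "0 0 -0.7 0 0 0" --pt "0 0 -0.4 0 0 0" --pt "0 0 0 0 0 0"

```text
clock: 24.9
position: [0.4519, -0.2855, -0.0144]
ee_rot: [-2.032, -2.395, 0.003]
force: [-0.3, -0.3, 0.6]
width: 1.001
```

move_arm --pt "0 0 0 0 0 0" --pt "0 0 0 0 0 0" --pt "0 0 0 0 0 0" --pt "0 0 0 0 0 0" --pt "0 0 0 0 0 0" --pt "0 0 0 0 0 0" --pt "0 0 0 0 0 0" --pt "0 0 0 0 0 0" --grip 0 --force 40

```text
clock: 25.7
position: [0.4513, -0.2852, -0.015]
ee_rot: [-2.032, -2.394, 0.003]
force: [0.2, 0.2, -0.1]
width: 0.354
```

move_arm --pt "0 0 0 0 0 0" --pt "0 0 0 0 0 0" --pt "0 0 0 0 0 0" --pt "0 0 0 0 0 0"

```text
clock: 26.1
position: [0.4512, -0.2852, -0.015]
ee_rot: [-2.032, -2.394, 0.003]
force: [-0.4, -0.2, -0.2]
width: 0.339
```

move_arm --pt "0 0 3 0 0 0" --pt "0 0 5 0 0 0" --pt "1 1 4 0 0 -2.5" --pt "3 3 1.5 0 0 -2.5" --pt "3.5 3 0 0 0 -2.5" --pt "3.5 3.5 0 0 0 -2.5" --pt "3.5 3 0 0 0 -2.5" --pt "2.9 3 0 0 0 0"

```text
clock: 26.9
position: [0.6267, -0.1185, 0.1197]
ee_rot: [-2.282, -2.157, 0.003]
force: [0.5, -0.9, -2.6]
width: 0.337
```

move_arm --pt "0 0 0 0 0 0" --pt "0 0 0 0 0 0" --pt "0 0 0 0 0 0" --pt "0 0 0 0 0 0"

```text
clock: 27.3
position: [0.6243, -0.1219, 0.1198]
ee_rot: [-2.283, -2.156, 0.005]
force: [0.4, -0.8, -1.9]
width: 0.329
```

```bash
cat > ori.py <<'E'
from h import *
s=monitor.observe();T=R.from_rotvec(s['ee_rot']).as_matrix()
print(s['clock'],s['position'].round(4),s['joints'].round(2),'yaw',np.degrees(np.arctan2(T[1,1],T[0,1])).round(2),'z',T[:,2].round(4),s['force'].round(1),s['width'])
E
python3 ori.py
python3 - <<'E'
from h import *
c=cam('wrist')
for o in outline_of('wrist','tube'):
    col=c['c'][o['mask']].mean(0); print(round(o['p'],2),o['rect'],col.round())
s=monitor.observe();p=s['position'];z=p[2]+.031
for yy in(.095,-.095): print(proj(c,pts3([p[0],p[1],-.053],[(0,yy,z),(0,yy,z+.016)])))
print(proj(c,pts3([.6251,-.1202,-.053],[(0,.04,.044),(-.023,.04,.067),(.023,.04,.067)])))
E
```

```text
27.3 [ 0.6243 -0.1219  0.1198] [ 0.4   0.58 -0.44  1.61  0.28  1.02 -0.19] yaw -3.26 z [-3.3e-03 -7.0e-04 -1.0e+00] [ 0.4 -0.8 -1.9] 0.329279663331283
0.65 [283.5, 53.9, 74.3, 273.7] [188. 186. 180.]
[[319.7104861   55.05996976]
 [319.51483924  48.80572987]]
[[320.83976016 408.62450026]
 [320.80443812 435.80786985]]
[[321.03221463 148.97891184]
 [288.85519096 153.38491142]
 [353.19335955 153.22074648]]
```

move_arm --pt "0 0.15 -3 0 0 0" --pt "0 0 -3 0 0 0" --pt "0 0 -1.5 0 0 0" --pt "0 0 -0.5 0 0 0" --pt "0 0 0 0 0 0"

```text
clock: 27.9
position: [0.6252, -0.1189, 0.04]
ee_rot: [-2.281, -2.158, 0.003]
force: [-0.4, -0.7, -2.8]
width: 0.339
```

move_arm --pt "0 0 -0.2 0 0 0" --pt "0 0 -0.2 0 0 0" --pt "0 0 0 0 0 0"

```text
clock: 28.2
position: [0.6257, -0.1188, 0.0366]
ee_rot: [-2.281, -2.159, 0.002]
force: [0.7, 0.5, -2.9]
width: 0.338
```

```bash
python3 ori.py
```

```text
28.2 [ 0.6257 -0.1188  0.0366] [ 0.37  0.67 -0.41  1.68  0.33  0.86 -0.23] yaw -3.16 z [-1.4e-03 -1.0e-04 -1.0e+00] [ 0.7  0.5 -2.9] 0.3376899721520722
```

move_arm --pt "0 0 -0.1 0 0 0" --pt "0 0 -0.1 0 0 0" --pt "0 0 0 0 0 0"

```text
clock: 28.5
position: [0.6257, -0.1188, 0.0361]
ee_rot: [-2.282, -2.159, 0.002]
force: [-7.0, -0.1, 15.0]
width: 0.34
```

move_arm --pt "0 0 -0.1 0 0 0" --pt "0 0 0 0 0 0"

```text
clock: 28.7
position: [0.6257, -0.1188, 0.036]
ee_rot: [2.282, 2.159, -0.002]
force: [-10.7, 0.9, 22.9]
width: 0.338
```

move_arm --pt "0 0 0.2 0 0 0" --pt "0 0 0 0 0 0" --pt "0 0 0 0 0 0" --pt "0 0 0 0 0 0" --pt "0 0 0 0 0 0" --pt "0 0 0 0 0 0" --pt "0 0 0 0 0 0" --pt "0 0 2 0 0 0" --grip 1

```text
clock: 29.5
position: [0.6233, -0.1187, 0.0527]
ee_rot: [-2.278, -2.156, 0.007]
force: [-0.4, -0.6, 0.0]
width: 0.975
```

move_arm --pt "0 0 4 0 0 0" --pt "0 0 5 0 0 0" --pt "0 0 5 0 0 0" --pt "0 0 4.5 0 0 0" --pt "0 0 0 0 0 0" --grip 0

```text
clock: 30.0
position: [0.6288, -0.1183, 0.2474]
ee_rot: [2.277, 2.155, 0.009]
force: [0.4, -0.0, -0.8]
width: 0.615
```

```bash
python3 ori.py
cat > chk.py <<'E'
from h import *
so=[.6251,-.1202,-.053]
for n in('scene','side','wrist'):
    c=cam(n)
    for o in outline_of(n,'tube'):
        col=c['c'][o['mask']].mean(0)
        if col[0]-col[2]>40 or o['p']<.4: continue
        m=o['mask'].astype(np.uint8)
        V=[(.016*np.cos(t),y,.067+.016*np.sin(t)) for y in(-.095,.095) for t in np.linspace(0,6.28,17)]
        print(n,round(o['p'],2),o['rect'],'pred',cv2.boundingRect(proj(c,pts3(so,V)).astype(np.float32)))
    yel=lambda p:(p[...,0]>150)&(p[...,1]>120)&(p[...,2]<90)&(p[...,0]-p[...,1]<70)
    for th in(1.3,1.4,1.5,0):
        P=(0,.17-.105*np.cos(th)+.005*np.sin(th),.105+.105*np.sin(th)+.005*np.cos(th)); print(th,proj(c,pts3(so,[P])).round(1),end=' ')
    for o in outline_of(n,'feeler_pad')[:1]:
        m=roi(c,o['rect'],yel); print('yellow',m.sum(),[round(x,1) for x in (cv2.moments(m,True)['m10']/max(1,m.sum()),cv2.moments(m,True)['m01']/max(1,m.sum()))])
    print()
E
python3 chk.py
```

```text
30.0 [ 0.6288 -0.1183  0.2474] [ 0.41  0.47 -0.47  1.45  0.22  1.26 -0.14] yaw -3.16 z [ 0.0089 -0.0011 -1.    ] [ 0.4 -0.  -0.8] 0.6145700902743956
scene 0.88 [284.8, 231.6, 66.1, 54.6] pred (285, 230, 66, 58)
scene 0.49 [326.6, 168.9, 29.9, 22.6] pred (285, 230, 66, 58)
1.3 [[364.1 180.6]] 1.4 [[366.9 178.1]] 1.5 [[369.6 175.9]] 0 [[338.9 229.6]] yellow 61 [np.float64(365.7), np.float64(181.9)]

side 0.56 [351.2, 204.1, 30.6, 72.3] pred (354, 204, 31, 69)
1.3 [[361.2 151.4]] 1.4 [[360.4 148.1]] 1.5 [[359.6 145.2]] 0 [[364.7 204.6]] yellow 0 [0.0, 0.0]

wrist 0.64 [306.8, 83.5, 31.1, 175.1] pred (306, 84, 32, 178)
1.3 [[321.4 -25.3]] 1.4 [[321.4 -48.4]] 1.5 [[321.4 -71.9]] 0 [[321.6 117.6]] yellow 0 [0.0, 0.0]
```

Tube placed: silhouette boxes match prediction in all three views within ~2 px. Next is the feeler: over the top to the dial side, then sweep down.

move_arm --pt "0 3 0 0 0 0" --pt "0.1 4 0 0 0 0" --pt "0.2 4 0 0 0 0" --pt "0.3 4 0 0 0 0" --pt "0.2 3.5 0 0 0 0" --pt "0 1.8 0 0 0 0" --pt "0 0 0 0 0 0"

```text
clock: 31.15
position: [0.6327, 0.0877, 0.2397]
ee_rot: [-2.274, -2.163, 0.002]
force: [-0.8, -0.4, 0.4]
width: 0.004
```

move_arm --pt "0 0 -3 0 0 0" --pt "0 0 -3 0 0 0" --pt "0 0 -1.2 0 0 0" --pt "0 0 0 0 0 0" --pt "0 0 0 0 0 0"

```text
clock: 31.65
position: [0.6339, 0.0835, 0.1689]
ee_rot: [-2.282, -2.158, 0.002]
force: [0.7, 1.2, -0.7]
width: 0.005
```

```bash
python3 ori.py
```

```text
31.65 [0.6339 0.0835 0.1689] [ 0.11  0.54 -0.49  1.55  0.27  1.12 -0.5 ] yaw -3.21 z [-0.0015  0.     -1.    ] [ 0.7  1.2 -0.7] 0.004639565431243305
```

move_arm --pt "0 -2 0 0 0 0" --pt "-0.1 -2 0 0 0 0" --pt "0 -1.6 0 0 0 0" --pt "0 -1.4 -0.1 0 0 0" --pt "-0.1 -1.3 -0.2 0 0 0" --pt "0 0 0 0 0 0"

```text
clock: 32.25
position: [0.6314, -0.0015, 0.1649]
ee_rot: [-2.284, -2.156, 0.004]
force: [-0.4, -0.9, -0.8]
width: 0.006
```

move_arm --pt "0 -0.6 -0.5 0 0 0" --pt "0 -0.5 -0.5 0 0 0" --pt "0 -0.5 -0.5 0 0 0" --pt "0 -0.5 -0.5 0 0 0" --pt "0 0 0 0 0 0"

```text
clock: 32.75
position: [0.6307, -0.0207, 0.1438]
ee_rot: [-2.281, -2.157, 0.005]
force: [0.6, -0.5, -0.6]
width: 0.006
```

```bash
python3 ori.py
python3 - <<'E'
from h import *
exec(open('chk.py').read().split("for n in")[0].split('\n',1)[1])
b=cam('side');a=cam('scene')
for n,c in(('scene',a),('side',b)):
    print(n,[(round(o['p'],2),o['rect']) for o in outline_of(n,'feeler')])
A=cv2.resize(a['c'][140:300,270:430],(400,400),interpolation=cv2.INTER_CUBIC);B=cv2.resize(b['c'][130:290,290:450],(400,400),interpolation=cv2.INTER_CUBIC)
save(np.hstack([A,B]),'feel.png')
E
```

```text
32.75 [ 0.6307 -0.0207  0.1438] [ 0.26  0.55 -0.48  1.6   0.28  1.07 -0.35] yaw -3.2 z [-4.1e-03 -4.0e-04 -1.0e+00] [ 0.6 -0.5 -0.6] 0.005751437142416025
scene [(0.29, [285.8, 231.6, 64.1, 53.8])]
side [(0.41, [355.7, 174.3, 16.1, 18.0])]
```

View pics/feel.png

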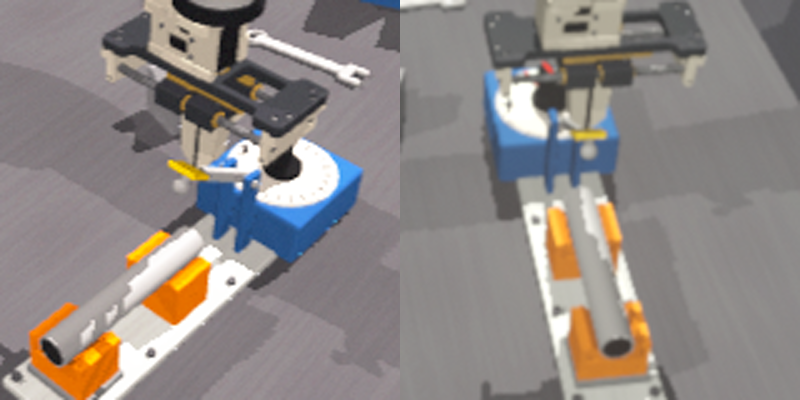

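Picture 11: tube lies in both orange rests; the feeler is following the fingertips, about 0.5 rad up. Continuing down.

move_arm --pt "0 -0.5 -0.8 0 0 0" --pt "0 -0.5 -0.9 0 0 0" --pt "0 -0.4 -0.9 0 0 0" --pt "0 -0.3 -0.9 0 0 0" --pt "0 -0.2 -0.9 0 0 0" --pt "0 0 0 0 0 0"

```text
clock: 33.55
position: [0.6302, -0.0395, 0.0991]
ee_rot: [-2.28, -2.157, 0.006]
force: [-0.2, -0.9, -1.2]
width: 0.007
```

move_arm --pt "0 0 -0.3 0 0 0" --pt "0 0 -0.3 0 0 0" --pt "0 0 0 0 0 0"

```text
clock: 33.85
position: [0.6314, -0.0387, 0.0949]
ee_rot: [-2.28, -2.159, 0.003]
force: [0.3, -0.1, -0.6]
width: 0.003
```

move_arm --pt "0 0 -0.2 0 0 0" --pt "0 0 -0.1 0 0 0" --pt "0 0 0 0 0 0"

```text
clock: 34.15
position: [0.6314, -0.0387, 0.092]
ee_rot: [-2.281, -2.158, 0.002]
force: [0.2, 0.2, -0.8]
width: 0.004
```

move_arm --pt "0 0 -0.1 0 0 0" --pt "0 0 -0.1 0 0 0" --pt "0 0 0 0 0 0"

```text
clock: 34.45
position: [0.6313, -0.0388, 0.09]
ee_rot: [-2.281, -2.158, 0.003]
force: [0.6, -0.1, 0.6]
width: 0.007
```

move_arm --pt "0 0 -0.1 0 0 0" --pt "0 0 0 0 0 0"

```text
clock: 34.65
position: [0.6314, -0.0388, 0.0896]
ee_rot: [-2.281, -2.159, 0.002]
force: [-2.9, -1.0, 7.0]
width: 0.003
```

Contact at the predicted height with 7 N: ball is on the tube. Retreat and measure the knob.

move_arm --pt "0 0 2 0 0 0" --pt "0 0 4 0 0 0" --pt "0.1 2 4 0 0 0" --pt "0.1 3 2 0 0 0" --pt "0.1 2 0 0 0 0" --pt "0 0 0 0 0 0" --pt "0 0 0 0 0 0" --grip 0.5

```text
clock: 35.35
position: [0.634, 0.0314, 0.2087]
ee_rot: [-2.279, -2.159, 0.004]
force: [0.0, -0.6, -0.5]
width: 0.489
```

```bash
python3 ori.py
cat > knob.py <<'E'
from h import *
from scipy.optimize import minimize
so=[.6251,-.1202,-.053]
c=cam('wrist');k=pts3(so,[(0,.255,.102)])[0]
print('pred knob px',proj(c,[k,k-[0,0,.04]]).round(1))
I=c['c'].astype(int);red=((I[...,0]>130)&(I[...,1]<80)&(I[...,2]<80)).astype(np.uint8)
u,v=proj(c,k)[0].astype(int); win=np.zeros_like(red);cv2.circle(win,(int(u),int(v)),70,1,-1);red*=win
n,l,st,ce=cv2.connectedComponentsWithStats(red);
for i in range(1,n):
    if st[i][4]>5:
        yx=np.argwhere(l==i)[:,::-1].astype(np.float32); P=onz(c,yx,.09)
        print('red',st[i],ce[i])
        for z in(.064,.09,.102):
            q=onz(c,ce[i],z)[0]; d=q[:2]-k[:2]; ang=np.arctan2(d[1],d[0]); print(z,d.round(4),'phi',(np.pi+so[2]-ang+np.pi)%(2*np.pi)-np.pi)
        vx,vy,x0,y0=cv2.fitLine(yx,cv2.DIST_L2,0,.01,.01).ravel();Q=onz(c,[(x0,y0),(x0+10*vx,y0+10*vy)],.09);d=Q[1]-Q[0];print('line phi mod pi',(so[2]-np.arctan2(d[1],d[0]))%np.pi)
g=cv2.resize(c['c'][max(0,v-80):v+80,max(0,u-100):u+100],(750,600),interpolation=cv2.INTER_CUBIC);save(g,'knob%d.png'%int(monitor.observe()['clock']*10))
E
python3 knob.py; ls pics
```

```text
35.35 [0.634  0.0314 0.2087] [ 0.19  0.5  -0.5   1.51  0.25  1.2  -0.4 ] yaw -3.1 z [-3.e-03 -4.e-04 -1.e+00] [ 0.  -0.6 -0.5] 0.4891802193135745
pred knob px [[319.3  69.2]
 [319.6  73.6]]
red [309  46  13  25 122] [315.40983607  58.14754098]
0.064 [-0.0031  0.0134] phi 1.2892197051911767
0.09 [-0.0029  0.0101] phi 1.241392527046795
0.102 [-0.0027  0.0086] phi 1.2076426691699904
line phi mod pi 1.1918359106367293
d.png
e.png
e_.png
f.png
feel.png
g.png
h.png
knob354.png
s1.png
s2.png
scene0.png
side0.png
stud.png
tube.png
w1.png
w2.png
```

Run:
```python
from h import *
so=[.6251,-.1202,-.053];c=load('wrist');k=pts3(so,[(0,.255,.062)])[0]
I=c['c'].astype(int);w=((I.min(2)>185)).astype(np.uint8)
u,v=proj(c,k)[0];win=np.zeros_like(w);cv2.circle(win,(int(u),int(v)),70,1,-1);w*=win
n,l,st,ce=cv2.connectedComponentsWithStats(w);print(st[1:][st[1:,4]>100])
i=1+np.argmax(st[1:,4]);pts=np.argwhere(l==i)[:,::-1].astype(np.float32);h=cv2.convexHull(pts)
P=onz(c,h.reshape(-1,2),.062)[:,:2].astype(np.float32);print(cv2.minEnclosingCircle(P),k)
A=np.c_[2*P,np.ones(len(P))];s=np.linalg.lstsq(A,(P**2).sum(1),rcond=None)[0];print('circle',s[:2],np.sqrt(s[2]+s[0]**2+s[1]**2))
b=((I[...,2]-I[...,0]>50)).astype(np.uint8);b[:, :]*=(np.hypot(*np.meshgrid(np.arange(640)-u,np.arange(400)-v))<110).astype(np.uint8)
print('blue',cv2.boundingRect(b),proj(c,pts3(so,[(x,y,.06) for x in(-.065,.065) for y in(.19,.32)])).round())
d=((I.max(2)<70)).astype(np.uint8)*(np.hypot(*np.meshgrid(np.arange(640)-u,np.arange(400)-v))<35).astype(np.uint8)
n,l,st,ce=cv2.connectedComponentsWithStats(d);i=1+np.argmax(st[1:,4]);print('dark',st[i],ce[i],onz(c,ce[i],.08),onz(c,ce[i],.07))
```

```text
[[  258     4   126   135 10017]]
((0.6392671465873718, 0.13365046679973602), 0.059457894414663315) [0.63860867 0.13444194 0.062     ]
circle [0.63929438 0.13361632] 0.05918416040615418
blue (250, 0, 142, 183) [[255. 143.]
 [247.  -4.]
 [384. 143.]
 [392.  -4.]]
dark [ 298   45   45   54 1623] [320.1749846  74.4060382] [[0.63912223 0.132179   0.08      ]] [[0.63913786 0.13300463 0.07      ]]
```

move_arm --pt "0.1 3 0 0 0 7" --pt "0.2 4 0 0 0 7" --pt "0.2 3.2 0 0 0 7.3" --pt "0 0 -4 0 0 0" --pt "0 0 -4 0 0 0" --pt "0 0 -1.5 0 0 0" --pt "0 0 0 0 0 0" --pt "0 0 0 0 0 0"

```text
clock: 36.2
position: [0.6402, 0.1328, 0.1151]
ee_rot: [-1.844, -2.542, 0.002]
force: [0.0, 1.1, -0.1]
width: 0.495
```

```bash
python3 ori.py
```

```text
36.2 [0.6402 0.1328 0.1151] [ 0.07  0.63 -0.56  1.56  0.37  1.06 -0.28] yaw 18.08 z [-1.3e-03 -5.0e-04 -1.0e+00] [ 0.   1.1 -0.1] 0.49529955133430953
```

Down to reported z ≈ 0.055 (tips 0.075) and grip.

move_arm --pt "-0.1 0.1 -3 0 0 0" --pt "0 0 -2 0 0 0" --pt "0 0 -1 0 0 0" --pt "0 0 0 0 0 0"

```text
clock: 36.6
position: [0.6386, 0.134, 0.0544]
ee_rot: [-1.843, -2.543, 0.003]
force: [-0.0, -0.7, 0.5]
width: 0.497
```

move_arm --pt "0 0 0 0 0 0" --pt "0 0 0 0 0 0" --pt "0 0 0 0 0 0" --pt "0 0 0 0 0 0" --pt "0 0 0 0 0 0" --pt "0 0 0 0 0 0" --pt "0 0 0 0 0 0" --grip 0 --force 25

```text
clock: 37.3
position: [0.6384, 0.1343, 0.0545]
ee_rot: [-1.843, -2.543, 0.003]
force: [-2.0, -1.7, 5.6]
width: 0.146
```

```bash
python3 ori.py;python3 -c "
from h import *;print(monitor.observe()['ft_torque'])"
```

```text
37.3 [0.6384 0.1343 0.0545] [ 0.05  0.69 -0.54  1.62  0.41  0.95 -0.31] yaw 18.15 z [-1.9e-03 -9.0e-04 -1.0e+00] [-2.  -1.7  5.6] 0.1464556735519475
[-0.30226447  0.46085801  0.03173299]
```

move_arm --pt "0 0 0 0 0 8" --pt "0 0 0 0 0 8" --pt "0 0 0 0 0 8" --pt "0 0 0 0 0 8" --pt "0 0 0 0 0 8" --pt "0 0 0 0 0 8" --pt "0 0 0 0 0 6" --pt "0 0 0 0 0 6"

```text
clock: 38.1
position: [0.637, 0.1327, 0.0545]
ee_rot: [-0.319, -3.123, 0.009]
force: [-8.3, -6.9, 12.4]
width: 0.151
```

move_arm --pt "0 0 0 0 0 3" --pt "0 0 0 0 0 3" --pt "0 0 0 0 0 0"

```text
clock: 38.4
position: [0.637, 0.1324, 0.0544]
ee_rot: [-0.159, -3.135, 0.009]
force: [-9.2, -6.3, 13.6]
width: 0.148
```

```bash
python3 ori.py;python3 -c "
from h import *;print(monitor.observe()['ft_torque'])"
```

```text
38.4 [0.637  0.1324 0.0544] [ 0.21  0.77 -0.81  1.61  0.63  1.04  0.67] yaw 84.21 z [-0.0027 -0.0055 -1.    ] [-9.2 -6.3 13.6] 0.14848769767267028
[-1.32163496  1.92315685 -0.0046892 ]
```

move_arm --pt "0 0 0 0 0 1.5" --pt "0 0 0 0 0 1.5" --pt "0 0 0 0 0 0"

```text
clock: 38.7
position: [0.637, 0.1323, 0.0544]
ee_rot: [-0.079, -3.138, 0.009]
force: [-9.2, -7.6, 13.6]
width: 0.15
```

```bash
python3 ori.py;python3 -c "
from h import *;print(monitor.observe()['ft_torque'])"
```

```text
38.7 [0.637  0.1323 0.0544] [ 0.21  0.78 -0.82  1.61  0.64  1.05  0.72] yaw 87.13 z [-0.0026 -0.0057 -1.    ] [-9.2 -7.6 13.6] 0.15021312095849354
[-1.3335538   1.89749698 -0.19960091]
```

move_arm --pt "0 0 0 0 0 1.5" --pt "0 0 0 0 0 0"

```text
clock: 38.9
position: [0.637, 0.1324, 0.0544]
ee_rot: [-0.039, -3.139, 0.009]
force: [-7.9, -5.9, 13.3]
width: 0.155
```

```bash
python3 ori.py;python3 -c "
from h import *;print(monitor.observe()['ft_torque'])"
```

```text
38.9 [0.637  0.1324 0.0544] [ 0.21  0.78 -0.83  1.61  0.65  1.05  0.74] yaw 88.59 z [-0.0026 -0.0055 -1.    ] [-7.9 -5.9 13.3] 0.15522103308664453
[-1.24294596  1.89649037 -0.57145777]
```

Torque about z jumps against the hard stop (−0.57 N·m): pointer at zero. Release and check.

move_arm --pt "0 0 0 0 0 0" --pt "0 0 0 0 0 0" --pt "0 0 0 0 0 0" --pt "0 0 0 0 0 0" --pt "0 0 0 0 0 0" --pt "0 0 3 0 0 0" --pt "0 0 4 0 0 0" --pt "0 0 4 0 0 0" --grip 0.5

```text
clock: 39.7
position: [0.6379, 0.1343, 0.1648]
ee_rot: [-0.036, -3.14, 0.003]
force: [0.5, -0.2, 0.3]
width: 0.501
```

move_arm --pt "3 0 4 0 0 0" --pt "4 0 0 0 0 0" --pt "0 0 0 0 0 0" --pt "0 0 0 0 0 0"

```text
clock: 40.1
position: [0.7084, 0.1345, 0.2032]
ee_rot: [-0.038, -3.14, 0.003]
force: [-0.2, 0.2, -0.2]
width: 0.498
```

```bash
python3 ori.py; python3 knob.py; python3 chk.py
python3 - <<'E'
from h import *
so=[.6251,-.1202,-.053]
for n in('scene','side','wrist'):
    c=load(n);print(n,'feeler',[(round(o['p'],2),o['rect']) for o in outline_of(n,'feeler')][:2])
    for th in(0,.1,.3): print(th,proj(c,pts3(so,[(0,.17-.105*np.cos(th)+.005*np.sin(th),.105+.105*np.sin(th)+.005*np.cos(th))])).round(1),end=' ')
    I=c['c'].astype(int);y=((I[...,0]>140)&(I[...,1]>110)&(I[...,2]<80)&(I[...,0]-I[...,1]<60)).astype(np.uint8)
    k,l,st,ce=cv2.connectedComponentsWithStats(y);print('yellow',[(st[i].tolist(),ce[i].round(1)) for i in range(1,k) if st[i][4]>15])
    for t in('tall_rest','grease_jar','wrench'): 
        o=outline_of(n,t); print(t,[(round(x['p'],2),x['rect']) for x in o[:1]])
E
```

```text
40.1 [0.7084 0.1345 0.2032] [ 0.18  0.75 -0.87  1.25  0.56  1.39  0.9 ] yaw 88.63 z [-0.001 -0.002 -1.   ] [-0.2  0.2 -0.2] 0.49814505495292016
pred knob px [[317.  109.7]
 [317.4 109. ]]
red [316  55   2  19  20] [316.95  63.75]
0.064 [-0.0399  0.0006] phi -0.037988344157844356
0.09 [-0.037   0.0008] phi -0.031184714870004626
0.102 [-0.0356  0.0009] phi -0.027671561479547968
line phi mod pi 3.1058149844690246
red [314  86   5  24 113] [316.00884956  97.79646018]
0.064 [-0.0102 -0.0011] phi -0.15612256002454572
0.09 [-0.0097 -0.0007] phi -0.12593429158611436
0.102 [-0.0095 -0.0006] phi -0.11094893294908736
line phi mod pi 3.117448189347158
scene 0.85 [283.9, 232.4, 66.8, 52.5] pred (285, 230, 66, 58)
1.3 [[364.1 180.6]] 1.4 [[366.9 178.1]] 1.5 [[369.6 175.9]] 0 [[338.9 229.6]] yellow 157 [np.float64(336.1), np.float64(231.9)]

side 0.76 [355.7, 209.4, 29.0, 65.4] pred (354, 204, 31, 69)
side 0.43 [322.0, 156.3, 76.6, 136.8] pred (354, 204, 31, 69)
1.3 [[361.2 151.4]] 1.4 [[360.4 148.1]] 1.5 [[359.6 145.2]] 0 [[364.7 204.6]] yellow 122 [np.float64(363.1), np.float64(209.7)]

wrist 0.7
[... 1145 characters left out ...]
.5])), ([360, 254, 4, 15, 29], array([361.6, 261.1])), ([421, 308, 90, 44, 483], array([463.7, 328.6])), ([186, 340, 92, 50, 370], array([236.8, 362.2]))]
tall_rest [(0.76, [266.0, 152.7, 28.6, 32.9])]
grease_jar [(0.65, [364.8, 342.7, 34.6, 48.1])]
wrench [(0.64, [260.4, 124.3, 52.5, 16.8])]
wrist feeler [(0.93, [63.0, 85.7, 157.2, 36.3]), (0.33, [0.5, 84.8, 157.0, 41.6])]
0 [[ 82.7 102.9]] 0.1 [[ 74.5 103. ]] 0.3 [[ 60.9 103.1]] yellow [([96, 85, 6, 11, 30], array([99.3, 89.5])), ([68, 111, 38, 12, 309], array([ 83.7, 117.1])), ([416, 266, 5, 18, 32], array([417.8, 274.8])), ([417, 282, 5, 25, 50], array([418.6, 295.4]))]
tall_rest []
grease_jar []
wrench [(0.92, [568.6, 0.0, 38.7, 61.1])]
```

```bash
python3 -c "
from h import *;print(workorder.sign_off())"
```

```text
the job is handed in; nothing more can be done
None
```

I did all four steps in the order asked and handed the job in at about 40 s of robot time. Sign-off gave no verdict.

- **V-rest:** It is seated on the studs. The press hit solid resistance (about 28 N) exactly at the expected seat height, and both fixed cameras fit it best fully down.
- **Tube:** It lies in both orange rests. The seating force came at the predicted height. Its outline matched the predicted, centred position in all three views, within about 6 px at the last check.
- **Feeler:** It was swung down until it stopped with 7 N at the predicted level height, and the cameras agree with an angle of about 0.
- **Knob:** I turned it until the torque jumped against the stop (0.57 N·m). The pointer line then read about −0.03 rad, which is zero within the measuring error.
- **Grey rest, jar and wrench:** All three were still in their original places at the last check.

**What disagreed or went wrong:**
- **Fingertip offset:** The fingertips are about 20 mm behind the reported TCP, not 19 mm ahead as stated. Two early grasps of the V-rest closed on nothing because of this; I found the offset by lightly touching the bench and corrected for it.
- **Joint limit:** One wrist turn ran joint 7 up to the end of its range (2.74 rad reported), so I turned back the other way.
- **Red patch on the knob:** Its position alone gave −0.11 to −0.16 rad. I trusted the pointer line and the stop torque instead.
- **Picture limit:** I had used all 12 viewable pictures, so the last checks are by measurement only.

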